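# Clip a sprung test hook onto the earth pin of the lab bench's bonding bar

### The arm

A 6-joint arm with a two-finger parallel gripper is mounted at the origin on the work surface. World frame = base frame: x ahead of the robot, y to its left, z up, the work surface at z = 0. Lengths are in m, angles in rad, forces in N, time in s.
With the tool pointing down it reaches from about 0.375 to 0.975 m from the base axis. Payload 3.8 kg.
Tool frame: the origin (TCP) lies on the centre line of the jaws, within the pads' length; the fingertips stand 25 mm ahead of it and the grasp point (between the pads) lies 6 mm ahead of it; z points along the fingers, y is the direction in which the jaws open and shut (so a half turn about z gives the same grasp; the last joint's range is limited). The gripper opens to 85 mm and grips with 20 to 120 N. Pads are 22 mm wide; open, the fingers measure 114 mm over their backs; the gripper's body (76 mm by 85 mm) begins 54 mm behind the grasp point. The pads swing forward as they close: fully open they stand 13 mm farther back than shut.
Start: joints at [-1.331, 0.264, 1.604, -0, 1.274, -0.037], TCP at [0.184, -0.649, 0.217] pointing down, gripper open.
Joint ranges: [-2.63, 2.63], [-0.94, 2.18], [0.31, 2.57], [-1.31, 4.45], [0, 2.66], [-2.55, 2.55]. Speed limits (rad/s): [2.57, 2.57, 3.14, 3.14, 3.14, 3.14].

### API

Orientations are given as a rotation vector (axis times angle).
In Python, from workcell import bot gives the robot as it stands.
- The arm moves only by the tool servo_tool, never from a script. Its argument "moves" is a list of rows, each a list of 3 entries, a list of its own where there are three numbers: the closure in counts, from 0 (fully open) to 255 (shut), then the shift along the tool's x, y, z in m, then the turn about the tool's z in rad. A call has exactly 8 rows; each row shifts and turns the pose as measured when the row begins, along the tool's axes as they then stand; what a row does not reach is not made up. A row lasts 1/12 s, in which the tool goes at most 41.7 mm and 7.16 degrees, less where a joint would pass 70% of its speed; a pose out of reach is approached as far as the arm can. A call is refused whole if a number of a shift passes 0.0417 or a number of a turn 0.125, either way. A call with a gripper value outside its range is refused whole. The fingers move at their own pace and stop on an object; "newtons" is the grip in N (left out, the last holds). Time passes only in rows, so rows that do not move let the fingers close, or fill a call up. It gives the time, the measured TCP pose, the force and the opening at its end, in the units of the state.
- bot.read_state(): the state, without advancing time (a new reading comes with each control period).
- bot.read_camera(name): name is "scene" or "top"; returns a dict with "pixels" (384x512x3 uint8, red, green, blue), "depth" (384x512 float32, m along the optical axis (not along the pixel's ray), 0 where there is no reading), "intrinsics" (3x3 intrinsics, pixels), "R" (3x3) and "t" (3): a world point X has camera coordinates R X + t. Camera axes: x right, y down, z forward; pixel columns grow to the right and rows downward; lengths in m; the calibration is good to about 2 mm. A picture is of the moment at which its call begins.
- bot.finish_job(): hands the job in, once; it reports no verdict.
The state is a dict: "time": time; "q": joint angles; "joint_vel": joint speeds; "joint_torque": joint torques, N m; "tool_pos": TCP position; "tcp_rot": TCP orientation; "wrist_force": force on the tool from outside, world axes, zero at the start; "torque": the same for the moment, N m; "width": opening from 0.0 (shut) to 1.0 (fully open).
Only numpy, scipy, OpenCV 4.12 (cv2) and the standard library are available. Lean on these libraries where they do the work, as an engineer would, in place of code of your own. Each camera call takes 0.05 s, during which the arm holds its last target.

### The job

Clip the test hook onto the plain headed pin of the earth bar, ready for its lead: squeeze its thumb plate and finger guard together so that the steel hook comes out, catch the pin in it, then let go so that the spring closes the hook on the pin, and leave it clipped there lying flat on the bench. The pin may stand anywhere along its slot, so feel for it, and be gentle, for a firm push bends it. Do not disturb the other things on the bench.

Things in the scene. Friction and masses are not known exactly. Their poses are not given: they have to be found in the camera images.
- probe_grip (a point): Where to squeeze the test hook, a grey plastic grabber probe lying on the bench on the flat feet of its two upright plates (100 mm long, 85 g, no lead in it). The point is midway between the outer faces of both plates (47 mm apart), 14 mm above the probe's axis, 34 mm above the bench. x along the probe to its nose, y to the left looking along x, z up
- guard (a point): Centre of the front (+x) face of the grey finger guard: a plate 5 mm thick, 36 mm wide, 44 mm tall; its foot stands on the bench, 22 mm below. Same axes. In front of it runs the nose tube, 10 mm in diameter, its axis 20 mm and its top 25 mm above the bench
- thumb (a point): Centre of the back (-x) face of the black thumb plate on the plunger: 5 mm thick, 30 mm wide, 44 mm tall, foot on the bench. Squeezing thumb plate and guard together along x, outer faces from 47 to 34 mm apart, pushes the hook out; the spring takes 1.5 N at first and 3 N at the end, then a solid stop. It can be carried squeezed so
- probe_nose (a point): Centre of the flat nose face, on the axis, 52 mm in front of the guard, 20 mm above the bench as it lies; same axes. A steel hook comes out of it: shank (y -5 to -2 mm) along x, bill across its end; both 6 mm tall, 3 mm thick. The mouth between nose and bill opens to +y: a post enters as the probe moves to its own +y side, until it meets the shank
- bill (a point): Centre of the hook's bill, which reaches from y = -5 to +5 mm, 3 mm thick in x: 1.5 mm in front of the nose face when released, 14.5 mm when the plunger is fully pressed; same axes
- plunger (a joint): How far the plunger is pressed, m = width of the hook's mouth: 0 released (bill against nose), 0.013 fully pressed. Closed by its spring on the 6 mm pin it reads about 0.006, and then bears on the pin with about 2 N from either side
- pin_plate: Steel plate, 24 x 42 x 2 mm, on the copper bar, with the plain round earth pin, 6 mm in diameter. Origin at the centre of its underside, 7 mm above the bench; y along its slot and the bar, x across the bar, z up. The pin stands upright, clamped, on the plate's y axis up to 10 mm to either side of the origin; that shift is not measured. Touch it with 2 to 3 N; over 10 N in all would bend it
- slot (a point): Point on the plate's centre line at the middle of the pin's free height, 20 mm above the bench, straight above the plate's origin (same axes). The pin is plain from 10.5 mm (top of a low 13 mm collar) to 34 mm above the bench and has a 10 mm head from 34 to 37 mm, so the hook has to come from the side
- bar: The earth bar: a copper bar 30 x 216 mm on a white base 56 x 240 mm, flat on the bench, together 7 mm high; origin at the centre of its underside, y along the bar. Three terminals stand on it in any order, about 60 mm apart: the plain headed pin, a threaded bolt with hexagon nut (31 mm above the bench) and a square brass clamp block (27 mm above the bench)
- rack: Grey tube rack with red-capped tubes, 62 x 144 mm, 116 mm tall; origin at the centre of its underside; leave alone
- mouse: Computer mouse, 108 x 60 x 34 mm; origin at the centre of its underside; leave alone
- sanitiser: White pump bottle of hand sanitiser, 73 mm diameter, 198 mm tall; origin at the centre of its underside; leave alone
- meter: Black and grey hand-held meter lying on its back, 150 x 74 x 47 mm; origin at the centre of its underside; leave alone
Not all that is in view belongs to the job. Leave any orange look-alike of the part that bears probe_grip alone.

How it is judged:
By the outcome, as a careful person would: the job done as asked, in the order asked, and still so for the second after the job is handed in, with the robot touching nothing.
It also fails if it takes over 42 s, if anything falls off the work surface, if the arm or the gripper's body presses on something with over 40 N, if the wrist force passes 120 N, or if a joint passes its speed limit or range.

## Working session

There is one attempt and no reset: what is moved stays moved. The work goes in short steps, Python scripts to look and compute and a tool call to move; the robot and the scene stay as the last step left them, time stands still between calls to the robot, and variables do not carry over. Pictures are saved under pics/ and viewed, and the job is handed in when it is done.

Besides the shell and the picture viewer there is one more tool, called in YAML: its name, and indented under it one key for each argument. servo_tool: Moves the arm, as the interface text tells. Its arguments: {"type":"object","properties":{"moves":{"type":"array","items":{"type":"array"}},"newtons":{"type":"number"}},"required":["moves"]}

```bash
ls; mkdir -p pics; cat > h.py <<'E'
import numpy as np,cv2,pickle
from workcell import bot
def shot(tag):
    d={}
    for n in("scene","top"):
        c=bot.read_camera(n); d[n]=c
        cv2.imwrite(f"pics/{tag}_{n}.png",cv2.resize(c["pixels"][:,:,::-1],(800,600),interpolation=cv2.INTER_CUBIC))
    pickle.dump(d,open(f"{tag}.pkl","wb")); return d
def load(tag): return pickle.load(open(f"{tag}.pkl","rb"))
def crop(c,u0,u1,v0,v1,name,k=6):
    cv2.imwrite(f"pics/{name}.png",cv2.resize(np.ascontiguousarray(c["pixels"][v0:v1,u0:u1,::-1]),None,fx=k,fy=k,interpolation=cv2.INTER_CUBIC))
def pz(c,u,v,z):  # world point on plane z
    K=c["intrinsics"];r=np.linalg.solve(K,[u,v,1.]);o=-c["R"].T@c["t"];d=c["R"].T@r
    return o+d*(z-o[2])/d[2]
def pd(c,u,v):
    K=c["intrinsics"];r=np.linalg.solve(K,[u,v,1.]);return c["R"].T@(r*c["depth"][int(v),int(u)]-c["t"])
def proj(c,X):
    p=c["intrinsics"]@(c["R"]@np.asarray(X)+c["t"]);return p[:2]/p[2]
def cloud(c):
    h,w=c["depth"].shape;u,v=np.meshgrid(np.arange(w),np.arange(h))
    r=np.stack([u,v,np.ones_like(u)],-1)@np.linalg.inv(c["intrinsics"]).T
    return (r*c["depth"][...,None]-c["t"])@c["R"]
E
python3 - <<'E'
from h import *
d=shot("a");print(bot.read_state())
for n in d: print(n,d[n]["intrinsics"],-d[n]["R"].T@d[n]["t"],d[n]["R"])
E
```

```text
pics
{'time': 0.1, 'q': array([-1.33086868e+00,  2.64678657e-01,  1.60527517e+00,  3.93340775e-05,
        1.27369435e+00, -3.68978364e-02]), 'joint_vel': array([ 0.00026845, -0.00211044, -0.00389743, -0.00035677, -0.00124258,
        0.00035988]), 'joint_torque': array([ 9.14077755e-04, -5.16706109e+01, -3.68589056e+01, -4.10471102e-05,
        6.27846457e-03, -1.39226145e-05]), 'tool_pos': array([ 0.18432503, -0.64861321,  0.21626561]), 'tcp_rot': array([-3.10952055e+00, -4.33148713e-01,  2.68277573e-04]), 'wrist_force': array([0.05836798, 0.53850383, 0.21291503]), 'torque': array([ 0.01390087, -0.01045292, -0.00679859]), 'width': 0.9990975781977137}
scene [[358.8993661    0.         260.81181798]
 [  0.         358.8993661  188.71058021]
 [  0.           0.           1.        ]] [1.21922284 0.43768381 0.63319654] [[-0.57749409  0.81624297 -0.0157478 ]
 [ 0.48111496  0.32467949 -0.81431666]
 [-0.65956726 -0.47783956 -0.58020719]]
top [[414.78613187   0.         253.10117255]
 [  0.         414.78613187 189.87912473]
 [  0.           0.           1.        ]] [ 0.42271129 -0.03707948  1.08056391] [[-0.01659068 -0.99984299  0.0062251 ]
 [-0.99274637  0.01573082 -0.11919394]
 [ 0.1190773  -0.00815745 -0.99285148]]
```

View pics/a_scene.png

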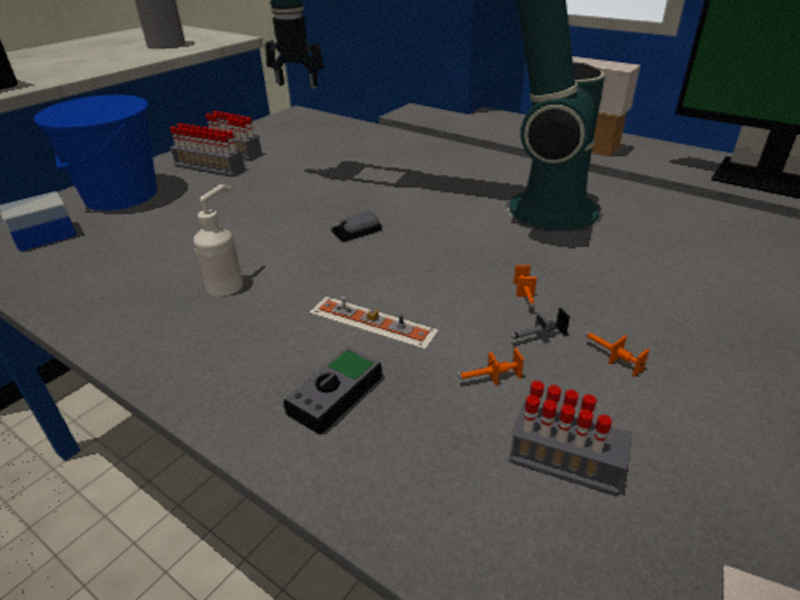

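View pics/a_top.png

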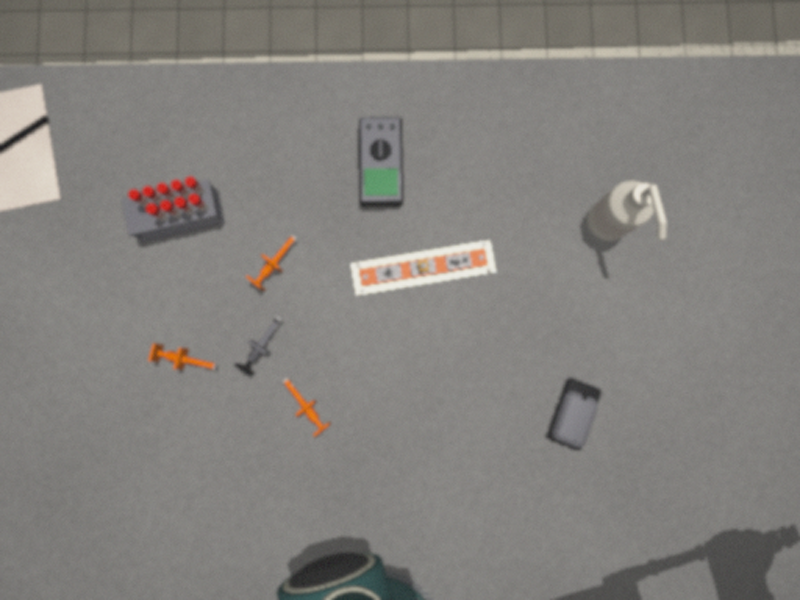

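The grey probe is at about top (260,347) and scene (540,327). The orange look-alikes are at top (272,265), (182,358) and (307,405). The bar is at top (423,268). I'll enlarge the probe and the bar.

```bash
python3 - <<'E'
from h import *
d=load("a");t=d["top"];s=d["scene"]
crop(t,140,200,190,250,"c1",10)
crop(t,220,325,145,195,"c2",7)
crop(s,310,380,185,235,"c3",10)
crop(s,190,290,180,230,"c4",8)
for n in d:
  P=cloud(d[n]); 
  m=(P[...,2]>0.003)&(P[...,2]<0.2)
  print(n,np.isfinite(P).all(),m.sum())
E
```

```text
scene True 37509
top True 13762
```

View pics/c1.png

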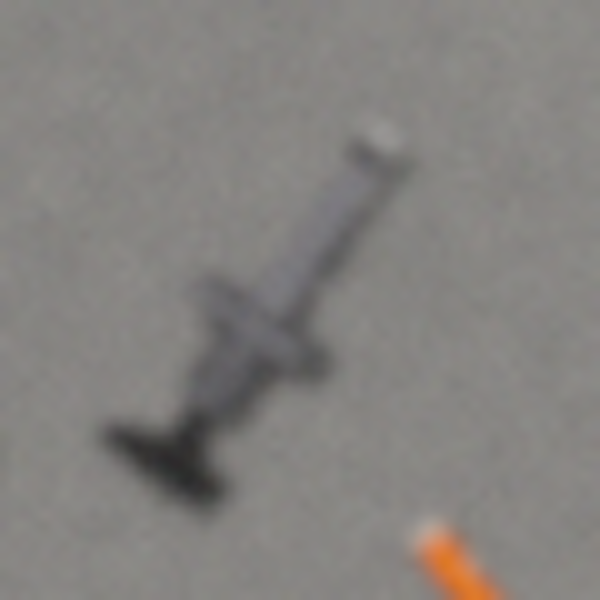

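View pics/c2.png

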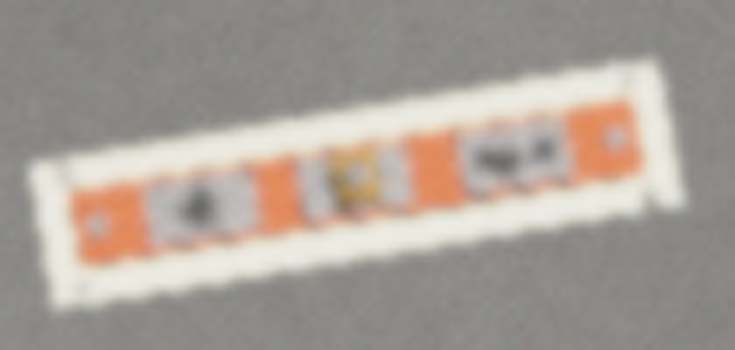

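View pics/c3.png

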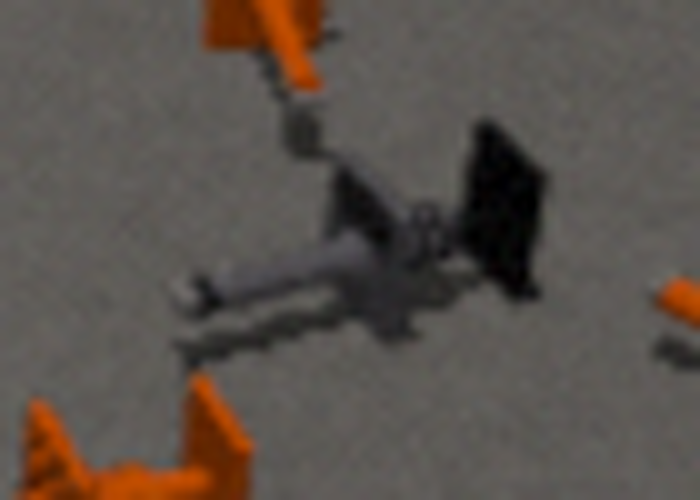

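View pics/c4.png

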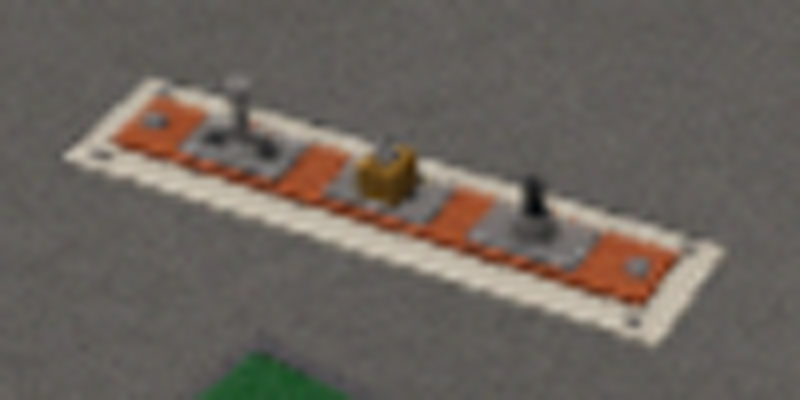

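```bash
python3 - <<'E'
from h import *
d=load("a");t=d["top"];s=d["scene"]
for n,c in d.items():
    hsv=cv2.cvtColor(c["pixels"],cv2.COLOR_RGB2HSV); P=cloud(c)
    reg=(P[...,0]>.45)&(P[...,0]<.75)&(P[...,1]>-.25)&(P[...,1]<.15)&(P[...,2]<.03)
    rgb=c["pixels"].astype(int)
    w=reg&(rgb.min(2)>(165 if n=="top" else 110))
    o=reg&(hsv[...,1]>120)&(hsv[...,0]<14)&(P[...,2]<.015)
    for nm,m in(("white",w),("copper",o)):
        mm=m.astype(np.uint8); k,l,st,_=cv2.connectedComponentsWithStats(mm)
        v,u=np.nonzero(m)
        pts=np.array([pz(c,a,b,.006 if nm=="copper" else .004)[:2] for a,b in zip(u,v)],np.float32)
        r=cv2.minAreaRect(pts);print(n,nm,len(pts),r)
    # objects: probe
    rp=(P[...,2]>.008)&(P[...,2]<.06)&(P[...,0]>.3)&(P[...,0]<.6)&(P[...,1]>.12)&(P[...,1]<.35)&(hsv[...,1]<90)
    k,l,st,ce=cv2.connectedComponentsWithStats(rp.astype(np.uint8))
    for i in range(1,k):
        if st[i,4]>25: q=P[l==i]; print(n,"obj",st[i],q.mean(0),q.min(0),q.max(0))
# top points
print("pin head scene",pz(s,219.75,190.6,.037), "plate centre from scene",pz(s,190+245/8,180+141/8,.009),"top",pz(t,220+516/7,145+153/7,.009))
for u,v in((490,155),(545,150)):print(pz(t,220+u/7,145+v/7,.009),pz(t,220+u/7,145+v/7,.037))
# probe from top
f=lambda x,y,z:pz(t,140+x/10,190+y/10,z)
print("nose tip",f(380,140,.023),"guard top",f(258,328,.042),f(200,285,.042),f(325,365,.042),"thumb",f(165,462,.042))
g=lambda x,y,z:pz(s,310+x/10,185+y/10,z)
print("scene nose",g(185,292,.02),"thumb top corners",g(485,120,.042),g(548,180,.042),"guard top",g(342,155,.042))
E
```

```text
scene white 533 ((0.6022372841835022, -0.050902098417282104), (0.07911830395460129, 0.3202489912509918), 2.8696582317352295)
scene copper 247 ((0.6610483527183533, -0.012293100357055664), (0.16509613394737244, 0.3491421341896057), 8.52021598815918)
scene obj [327 197  37  21 251] [0.47412988 0.18227423 0.02609153] [0.42980482 0.14572313 0.00828882] [0.52482264 0.21658125 0.04474617]
top white 1329 ((0.6016084551811218, -0.092729352414608), (0.05824975669384003, 0.24245530366897583), 8.717411994934082)
top copper 204 ((0.6065727472305298, -0.023425698280334473), (0.34515678882598877, 0.06546468287706375), 86.32665252685547)
top obj [150 202  31  38 250] [0.46956302 0.17770792 0.02829603] [0.42813457 0.14213496 0.00851052] [0.52137979 0.21308154 0.04749504]
pin head scene [ 0.61456395 -0.14503191  0.037     ] plate centre from scene [ 0.61141264 -0.14741557  0.009     ] top [ 0.61030989 -0.15333124  0.009     ]
[ 0.60970181 -0.14357063  0.009     ] [ 0.60481574 -0.14078801  0.037     ]
[ 0.61128037 -0.16422991  0.009     ] [ 0.60635305 -0.16090747  0.037     ]
nose tip [0.51626138 0.14667312 0.023     ] guard top [0.468012  0.1735374 0.042    ] [0.47896635 0.18809402 0.042     ] [0.45853645 0.15678399 0.042     ] thumb [0.43515937 0.19633344 0.042     ]
scene nose [0.51677271 0.14989998 0.02      ] thumb top corners [0.42974573 0.19449449 0.042     ] [0.44550726 0.21889139 0.042     ] guard top [0.46602245 0.1689848  0.042     ]
```

```bash
cat >> h.py <<'E'
def box(x0,x1,y0,y1,z0,z1):
    c=np.array([[x,y,z] for x in(x0,x1) for y in(y0,y1) for z in(z0,z1)])
    return c,[(i,i^b) for i in range(8) for b in(1,2,4) if i<i^b]
def boxes(sq=0.0):  # probe frame: origin guard front face on axis, squeezed amount; z from axis
    m=1e-3
    return [box(-5*m,0,-18*m,18*m,-20*m,24*m),box(-47*m+sq,-42*m+sq,-15*m,15*m,-20*m,24*m),box(0,52*m,-5*m,5*m,-5*m,5*m),box(52*m+sq,55*m+sq,-5*m,5*m,-3*m,3*m)]
def overlay(c,items,u0,u1,v0,v1,name,k=10):
    im=cv2.resize(np.ascontiguousarray(c["pixels"][v0:v1,u0:u1,::-1]),None,fx=k,fy=k,interpolation=cv2.INTER_CUBIC)
    cols=[(0,255,0),(0,255,255),(255,255,0),(255,0,255)]
    for n,(P,E) in enumerate(items):
        q=np.array([proj(c,p) for p in P]);q=((q-[u0,v0]+.5)*k-.5).round().astype(int)
        for a,b in E: cv2.line(im,tuple(map(int,q[a])),tuple(map(int,q[b])),cols[n%4],1)
    cv2.imwrite(f"pics/{name}.png",im)
def place(bs,x,y,z,yaw):
    C,S=np.cos(yaw),np.sin(yaw);R=np.array([[C,-S,0],[S,C,0],[0,0,1]])
    return [(p@R.T+[x,y,z],e) for p,e in bs]
E
python3 - <<'E'
from h import *
d=load("a")
a=np.radians(-32.3);g=np.array([.4515+.0235*np.cos(a),.185+.0235*np.sin(a)])
it=place(boxes(),*g,.02,a)
overlay(d["top"],it,140,200,190,250,"o1");overlay(d["scene"],it,310,380,185,235,"o2")
from scipy.spatial.transform import Rotation as Ro
R=Ro.from_rotvec(bot.read_state()["tcp_rot"]).as_matrix();print(R.round(3))
# height-filtered cloud centroids for plates
for n in d:
    P=cloud(d[n]);m=(P[...,2]>.030)&(P[...,2]<.06)&(P[...,0]>.41)&(P[...,0]<.5)&(P[...,1]>.14)&(P[...,1]<.23)
    q=P[m];ax=np.array([np.cos(a),np.sin(a)]);s=(q[:,:2]-g)@ax;l=(q[:,:2]-g)@[-ax[1],ax[0]]
    for nm,mm in(("guard",s>-.02),("thumb",s<-.02)): print(n,nm,mm.sum(),s[mm].mean(),s[mm].min(),s[mm].max(),l[mm].min(),l[mm].max(),q[mm,2].max())
E
```

```text
[[ 0.962  0.273 -0.   ]
 [ 0.273 -0.962  0.002]
 [ 0.    -0.002 -1.   ]]
scene guard 45 -0.0008810224914635672 -0.004724196815990807 0.002216038151227955 -0.009181408126860668 0.02561582930232634 0.044746170866570685
scene thumb 39 -0.042805095663794784 -0.04555179031951215 -0.0402828935119052 -0.006600371535621355 0.025192360534129866 0.04449757668310244
top guard 37 -0.001233175416664451 -0.004521690366950521 0.0017179381358098601 -0.013396957888020294 0.02174116980977013 0.04616003127253862
top thumb 34 -0.04274994267320592 -0.046417394467499665 -0.024012904834967375 -0.008571534989527518 0.020199348865794 0.04749503725422211
```

View pics/o1.png

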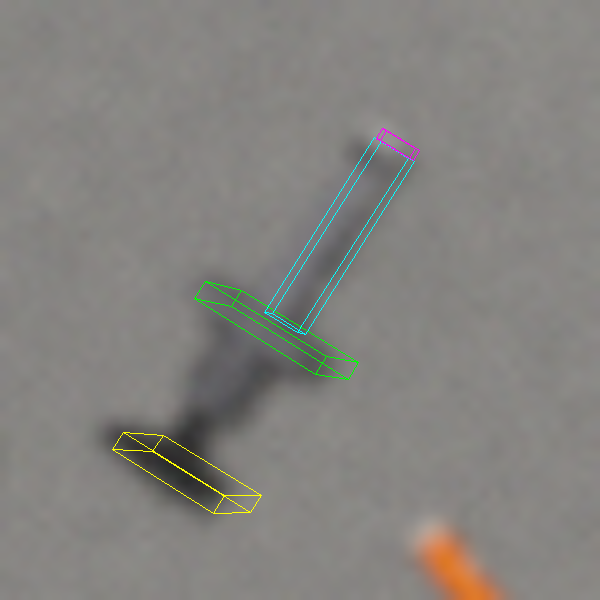

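View pics/o2.png

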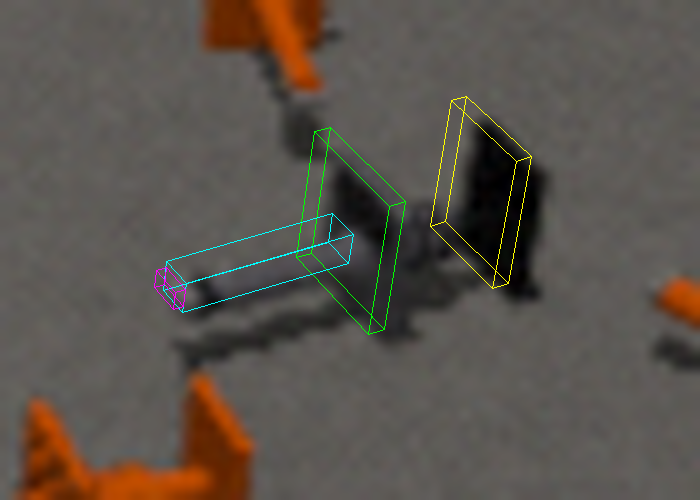

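```bash
python3 - <<'E'
from h import *
d=load("a")
a=np.radians(-32.3);ax=np.array([np.cos(a),np.sin(a)]);la=np.array([-ax[1],ax[0]])
g=np.array([.4515,.185])+.0235*ax+.001*ax+.006*la
it=place(boxes(),*g,.02,a);print(g,g-.0235*ax)
overlay(d["top"],it,140,200,190,250,"o3");overlay(d["scene"],it,310,380,185,235,"o4")
E
```

```text
[0.47541503 0.17697994] [0.45555138 0.18953722]
```

View pics/o3.png

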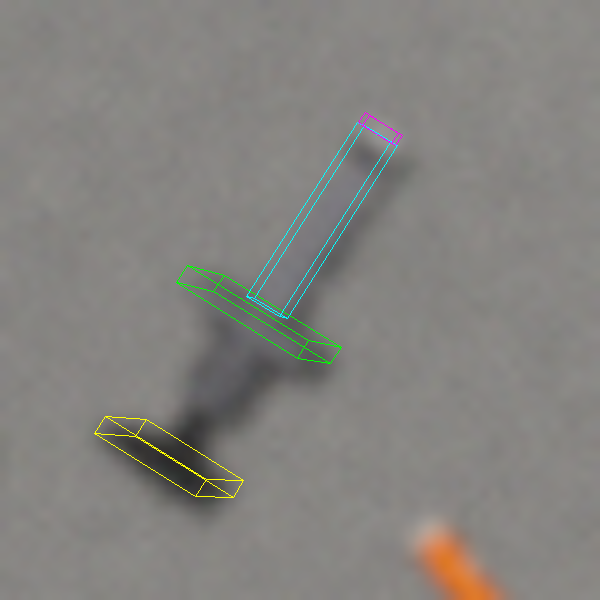

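View pics/o4.png

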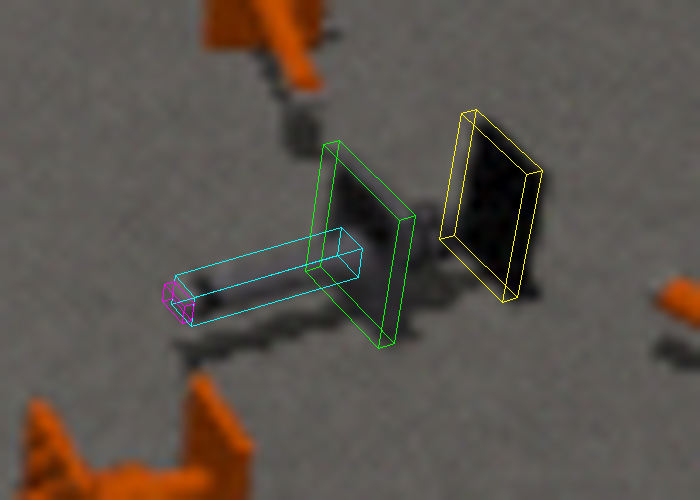

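```bash
python3 - <<'E'
from h import *
d=load("a")
a=np.radians(-31.8);ax=np.array([np.cos(a),np.sin(a)]);la=np.array([-ax[1],ax[0]])
g=np.array([.4515,.185])+.0235*ax-.0025*ax+.0055*la
it=place(boxes(),*g,.02,a);print(g,g-.0235*ax)
overlay(d["top"],it,140,200,190,250,"o5");overlay(d["scene"],it,310,380,185,235,"o6")
# bar overlay
b=np.radians(8.7);m=1e-3
def bar(x,y):
    return place([box(-28*m,28*m,-120*m,120*m,0,4*m),box(-15*m,15*m,-108*m,108*m,7*m,7*m),box(-12*m,12*m,-81*m,-39*m,7*m,9*m),box(-3*m,3*m,-63*m,-57*m,9*m,37*m)],x,y,0,b)
it=bar(.6016,-.0927)
overlay(d["top"],it,220,325,145,195,"b1",7);overlay(d["scene"],it,190,290,180,230,"b2",8)
E
```

```text
[0.472246   0.17860834] [0.45227353 0.1909918 ]
```

View pics/o5.png

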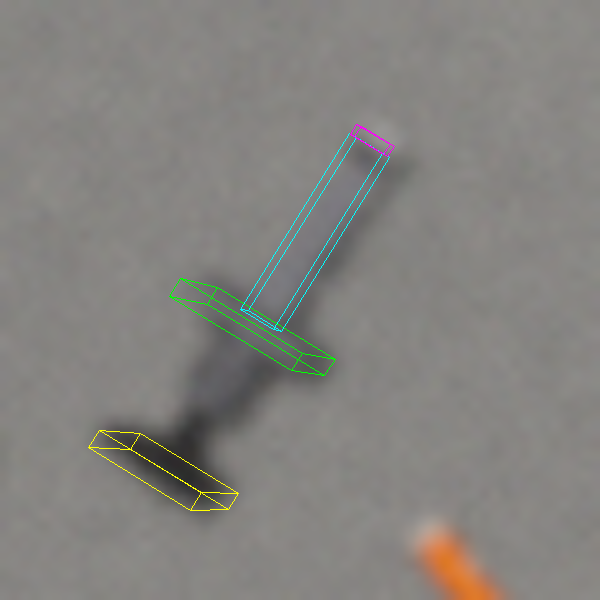

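View pics/o6.png

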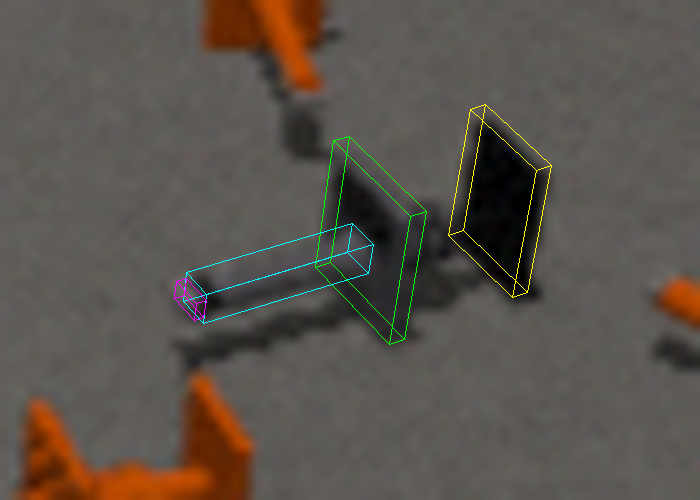

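View pics/b1.png

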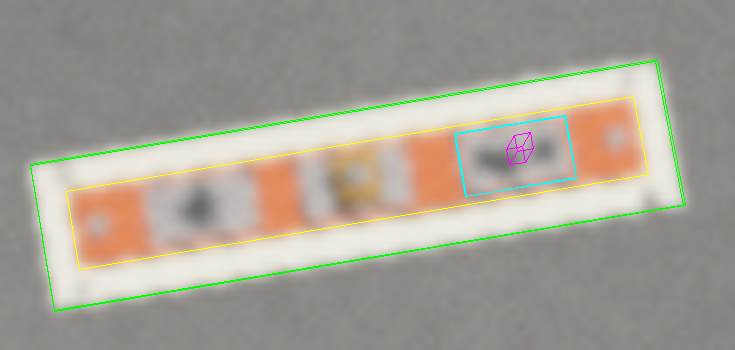

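View pics/b2.png

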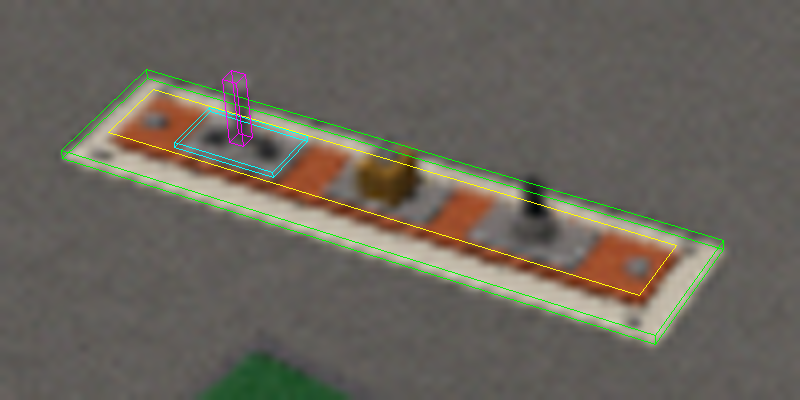

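servo_tool:
  moves:
    - [0,[0.033,-0.021,0],0]
    - [0,[0.033,-0.021,0],0]
    - [0,[0.033,-0.021,0],0]
    - [0,[0.033,-0.021,0],0]
    - [0,[0.033,-0.021,0],0]
    - [0,[0.033,-0.021,0],0]
    - [0,[0.033,-0.021,0],0]
    - [0,[0.033,-0.021,0],0]
  newtons: 20

```text
time: 0.77
tool_pos: [0.3925, -0.4106, 0.2099]
tcp_rot: [-3.108, -0.41, 0.008]
wrist_force: [1.0, -0.5, -0.9]
width: 1.003
```

```bash
cat > go.py <<'E'
import sys
from h import *
from scipy.spatial.transform import Rotation as Ro
def go(x,y,z,yaw_deg,n=None):
    s=bot.read_state();R=Ro.from_rotvec(s["tcp_rot"]).as_matrix();p=s["tool_pos"]
    yaw=np.degrees(np.arctan2(R[1,1],R[0,1]));dy=(yaw_deg-yaw+180)%360-180
    d=R.T@(np.array([x,y,z])-p)
    print("t",round(s["time"],2),"p",p.round(4),"yaw",yaw.round(2),"tilt",R[:,2].round(4),"F",s["wrist_force"].round(2),"M",s["torque"].round(3),"w",round(s["width"],4),"q6",s["q"][5].round(2))
    print("shift",d.round(4),"turn",-np.radians(dy).round(4))
    if n: # rows with turning
        k=-np.radians(dy)/n
        for i in range(n):
            a=k*i;w=(np.array([x,y,z])-p)/n
            Ri=R@Ro.from_euler("z",a).as_matrix();print((Ri.T@w).round(4),round(k,4))
if __name__=="__main__": 
    a=list(map(float,sys.argv[1:5]));go(*a,int(sys.argv[5]) if len(sys.argv)>5 else None)
E
python3 go.py 0.4525 0.19 0.2 -32 16
```

```text
t 0.77 p [ 0.3925 -0.4106  0.2099] yaw -74.97 tilt [-0.0063  0.0063 -1.    ] F [ 0.98 -0.54 -0.86] M [-0.001 -0.044  0.003] w 1.003 q6 0.46
shift [ 0.2138 -0.5644  0.0133] turn -0.7499
[ 0.0134 -0.0353  0.0008] -0.0469
[ 0.015  -0.0346  0.0008] -0.0469
[ 0.0166 -0.0339  0.0008] -0.0469
[ 0.0182 -0.0331  0.0008] -0.0469
[ 0.0197 -0.0322  0.0008] -0.0469
[ 0.0212 -0.0312  0.0008] -0.0469
[ 0.0226 -0.0302  0.0008] -0.0469
[ 0.024  -0.0291  0.0008] -0.0469
[ 0.0254 -0.0279  0.0008] -0.0469
[ 0.0266 -0.0267  0.0008] -0.0469
[ 0.0279 -0.0254  0.0008] -0.0469
[ 0.029  -0.0241  0.0008] -0.0469
[ 0.0301 -0.0227  0.0008] -0.0469
[ 0.0311 -0.0213  0.0008] -0.0469
[ 0.0321 -0.0198  0.0008] -0.0469
[ 0.033  -0.0183  0.0008] -0.0469
```

servo_tool:
  moves:
    - [0,[0.014,-0.037,0],-0.05]
    - [0,[0.016,-0.036,0],-0.05]
    - [0,[0.018,-0.035,0],-0.05]
    - [0,[0.019,-0.034,0],-0.05]
    - [0,[0.021,-0.033,0],-0.05]
    - [0,[0.022,-0.032,0],-0.05]
    - [0,[0.024,-0.031,0],-0.05]
    - [0,[0.025,-0.03,0],-0.05]

```text
time: 1.43
tool_pos: [0.4226, -0.0834, 0.2082]
tcp_rot: [-2.951, -1.044, 0.006]
wrist_force: [0.1, -0.1, 0.5]
width: 1.0
```

```bash
python3 go.py 0.4525 0.19 0.15 -32 8
```

```text
t 1.43 p [ 0.4226 -0.0834  0.2082] yaw -51.03 tilt [-0.0072  0.0092 -0.9999] F [ 0.07 -0.13  0.52] M [-0.008 -0.051  0.01 ] w 1.0 q6 0.63
shift [ 0.1952 -0.1931  0.0604] turn -0.3321
[ 0.0244 -0.0241  0.0076] -0.0415
[ 0.0254 -0.0231  0.0076] -0.0415
[ 0.0263 -0.022   0.0076] -0.0415
[ 0.0272 -0.0209  0.0076] -0.0415
[ 0.0281 -0.0198  0.0076] -0.0415
[ 0.0289 -0.0186  0.0076] -0.0415
[ 0.0296 -0.0174  0.0076] -0.0415
[ 0.0303 -0.0161  0.0076] -0.0415
```

servo_tool:
  moves:
    - [0,[0.026,-0.025,0.007],-0.045]
    - [0,[0.028,-0.024,0.007],-0.045]
    - [0,[0.029,-0.023,0.007],-0.045]
    - [0,[0.03,-0.022,0.007],-0.045]
    - [0,[0.03,-0.02,0.007],-0.045]
    - [0,[0.03,-0.018,0.007],-0.045]
    - [0,[0.028,-0.016,0.007],-0.045]
    - [0,[0,0,0],0]

```text
time: 2.1
tool_pos: [0.4481, 0.1841, 0.1589]
tcp_rot: [-2.733, -1.527, -0.003]
wrist_force: [-0.0, -0.9, -0.2]
width: 0.999
```

```bash
python3 go.py 0.4525 0.19 0.1 -32
```

```text
t 2.1 p [0.4481 0.1841 0.1589] yaw -31.61 tilt [-0.0041  0.0106 -0.9999] F [-0.03 -0.92 -0.22] M [0.053 0.052 0.016] w 0.9986 q6 0.88
shift [0.0069 0.0012 0.059 ] turn 0.0068
```

servo_tool:
  moves:
    - [0,[0.002,0,0.012],0]
    - [0,[0.002,0.001,0.012],0.003]
    - [0,[0.002,0,0.012],0.003]
    - [0,[0.001,0,0.012],0]
    - [0,[0,0,0.012],0]
    - [0,[0,0,0.006],0]
    - [0,[0,0,0.002],0]
    - [0,[0,0,0],0]

```text
time: 2.77
tool_pos: [0.4498, 0.1887, 0.0842]
tcp_rot: [-2.737, -1.52, 0.008]
wrist_force: [-0.8, -0.3, -1.2]
width: 1.002
```

```bash
python3 go.py 0.4525 0.19 0.058 -32; python3 - <<'E'
from h import *
d=shot("b");crop(d["scene"],300,390,165,235,"d1",8);crop(d["top"],135,205,185,255,"d2",8)
E
```

```text
t 2.77 p [0.4498 0.1887 0.0842] yaw -31.92 tilt [-0.0096  0.0068 -0.9999] F [-0.78 -0.29 -1.17] M [-0.003  0.003 -0.048] w 1.0016 q6 0.89
shift [0.0025 0.0019 0.0262] turn 0.0014
```

View pics/d1.png

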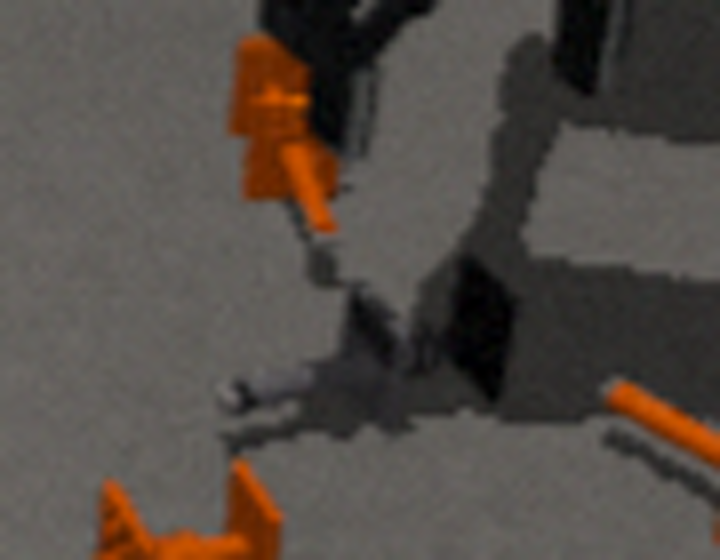

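View pics/d2.png

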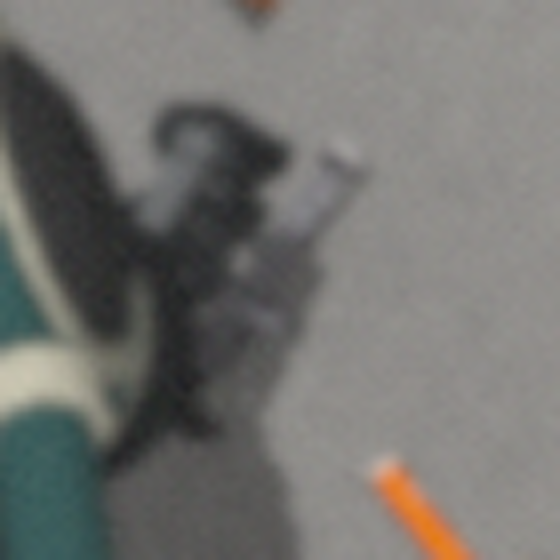

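```bash
python3 - <<'E'
from h import *
d=load("b");a=np.radians(-31.9);m=1e-3
# tool frame in yaw orientation: along = x
it=place([box(42.5*m,57*m,-11*m,11*m,-12*m,30*m),box(-57*m,-42.5*m,-11*m,11*m,-12*m,30*m)],.4498,.1887,.0842,a)
g=np.array([.4525,.19])+.0235*np.array([np.cos(a),np.sin(a)])
it+=place(boxes()[1:3],*g,.02,a)
overlay(d["scene"],it,300,390,165,235,"d3",8)
overlay(d["top"],it,135,205,185,255,"d4",8)
E
```

```text
(no output)
```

View pics/d3.png

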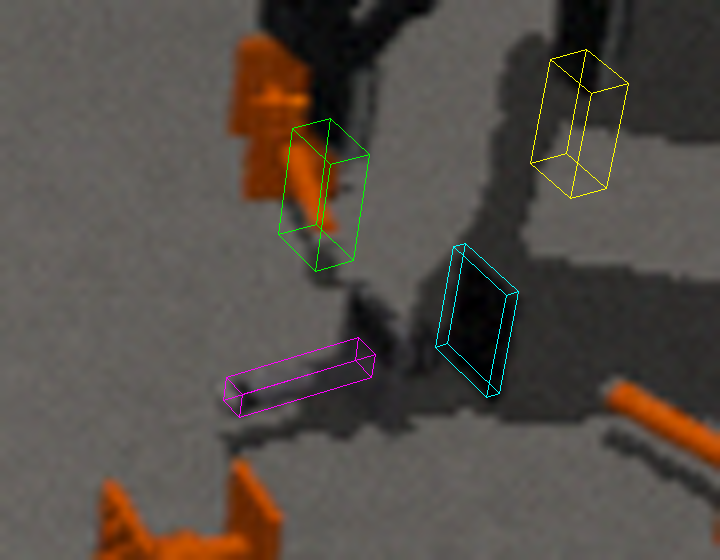

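View pics/d4.png

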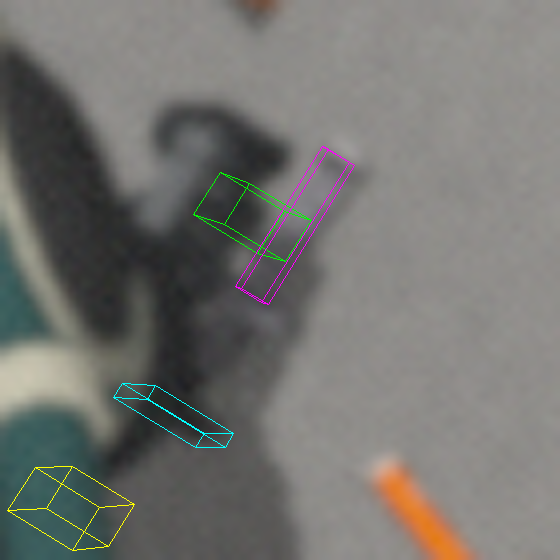

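```bash
python3 - <<'E'
from h import *
d=load("b");s=d["scene"];print(s["depth"][165:190:3,335:350:2].round(3))
for u,v in((340,181),(344,182),(346,176),(371,173),(373,170),(376,174)): print(u,v,pd(s,u,v).round(4))
P=cloud(s);m=(P[...,2]>.05)&(P[...,2]<.14)&(abs(P[...,0]-.45)<.1)&(abs(P[...,1]-.19)<.1)
q=P[m];o=q[np.argsort(q[:,2])][:40];print(o.round(3))
im=cv2.resize(s["pixels"][:,:,::-1],(800,600));
E
python3 -c "
from h import *
d=load('b');crop(d['scene'],280,420,80,240,'d5',5)
crop(d['top'],80,220,160,280,'d6',5)"
```

```text
[[0.882 0.862 0.861 0.863 0.892 1.196 0.871 0.872]
 [0.87  0.863 0.866 0.867 0.879 0.873 0.877 0.878]
 [1.092 0.866 0.87  0.879 0.875 0.874 1.166 1.166]
 [1.102 1.099 0.902 0.888 0.889 0.888 1.147 1.154]
 [1.058 1.058 0.901 0.895 0.894 0.894 1.136 1.137]
 [1.062 1.06  0.907 0.9   0.9   0.896 1.123 1.126]
 [1.067 1.065 1.075 0.903 0.903 0.905 1.113 1.11 ]
 [1.064 1.051 1.074 1.072 1.099 1.104 1.094 1.096]
 [1.084 1.046 1.042 1.086 1.084 1.085 1.085 1.081]]
340 181 [0.5029 0.1639 0.1245]
344 182 [0.4968 0.1723 0.1212]
346 176 [0.4937 0.1741 0.1382]
371 173 [0.4133 0.2109 0.1171]
373 170 [0.4168 0.2154 0.1299]
376 174 [0.2284 0.1751 0.0007]
[[0.488 0.156 0.11 ]
 [0.492 0.16  0.111]
 [0.416 0.216 0.111]
 [0.412 0.208 0.112]
 [0.496 0.167 0.113]
 [0.41  0.205 0.113]
 [0.492 0.174 0.113]
 [0.416 0.213 0.113]
 [0.417 0.215 0.114]
 [0.494 0.167 0.115]
 [0.419 0.222 0.115]
 [0.496 0.173 0.115]
 [0.498 0.171 0.115]
 [0.421 0.22  0.115]
 [0.415 0.212 0.116]
 [0.413 0.208 0.116]
 [0.415 0.222 0.116]
 [0.493 0.174 0.116]
 [0.411 0.205 0.117]
 [0.416 0.215 0.117]
 [0.413 0.211 0.117]
 [0.42  0.219 0.117]
 [0.497 0.17  0.118]
 [0.496 0.172 0.118]
 [0.5   0.166 0.118]
 [0.419 0.221 0.118]
 [0.411 0.207 0.118]
 [0.417 0.218 0.119]
 [0.408 0.206 0.119]
 [0.41  0.204 0.119]
 [0.496 0.169 0.119]
 [0.416 0.222 0.119]
 [0.416 0.214 0.12 ]
 [0.498 0.167 0.12 ]
 [0.499 0.165 0.12 ]
 [0.411 0.223 0.12 ]
 [0.499 0.16  0.121]
 [0.495 0.174 0.121]
 [0.409 0.203 0.121]
 [0.497 0.172 0.121]]
```

View pics/d5.png

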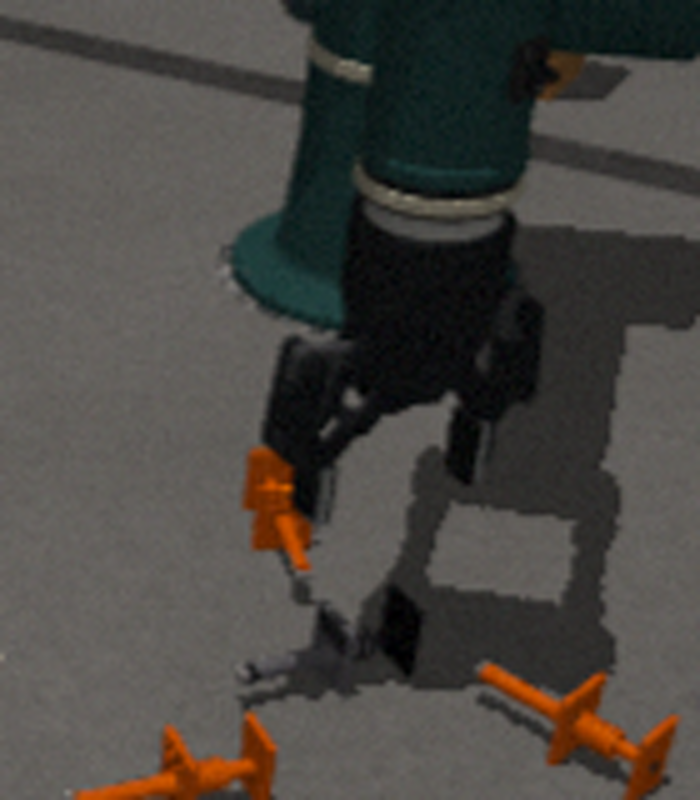

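View pics/d6.png

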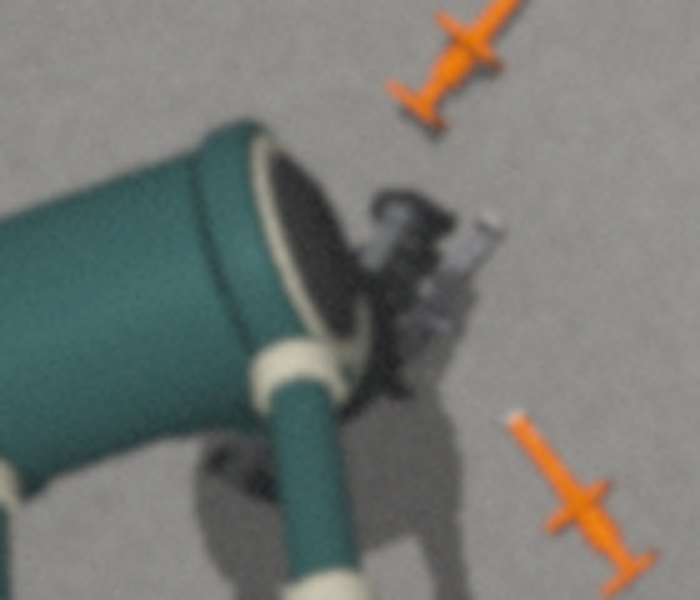

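```bash
python3 - <<'E'
from h import *
b=load("b")["scene"];a=load("a")["scene"]
for z in np.arange(.1,.2,.01): print(z.round(3),proj(b,[.4498,.1887,z]).round(1))
print("body px",280+435/5,80+395/5, pd(b,367,157), pd(b,367,155))
P=cloud(a);m=(P[...,2]>.05)&(P[...,2]<.4)&(abs(P[...,0]-.184)<.1)&(abs(P[...,1]+.649)<.12)
q=P[m];o=q[np.argsort(q[:,2])][:12];print(m.sum(),o.round(3))
v,u=np.nonzero(m);print(u.min(),u.max(),v.min(),v.max())
crop(a,160,220,0,70,"e1",8)
t=load("a")["top"]
s=bot.read_state();print(s["tool_pos"],s["q"])
E
```

```text
0.1 [356.5 182.3]
0.11 [357.  179.1]
0.12 [357.6 175.9]
0.13 [358.1 172.6]
0.14 [358.7 169.3]
0.15 [359.2 165.9]
0.16 [359.8 162.5]
0.17 [360.4 159.1]
0.18 [361.  155.6]
0.19 [361.6 152.1]
body px 367.0 159.0 [0.44628188 0.20302009 0.17903614] [0.44757954 0.20253691 0.18518586]
915 [[ 0.197 -0.69   0.243]
 [ 0.177 -0.599  0.244]
 [ 0.188 -0.693  0.245]
 [ 0.206 -0.692  0.245]
 [ 0.183 -0.6    0.245]
 [ 0.205 -0.687  0.245]
 [ 0.172 -0.604  0.246]
 [ 0.171 -0.599  0.246]
 [ 0.18  -0.607  0.247]
 [ 0.199 -0.687  0.248]
 [ 0.202 -0.69   0.248]
 [ 0.207 -0.689  0.249]]
169 206 12 56
[0.45050275 0.18905261 0.08512275] [0.33914769 0.03962149 2.12249995 0.01165302 0.98455141 0.8895863 ]
```

View pics/e1.png

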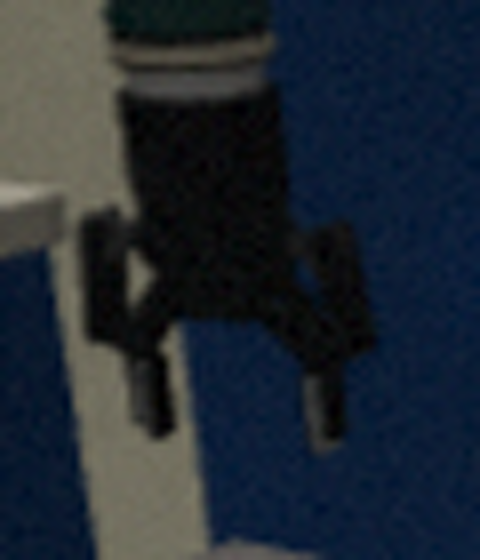

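The camera shows the fingertips about 26 mm above the reported TCP, both at the start and here. The notes say they stand 25 mm ahead of it. I'll go down in steps and check the tip height by camera instead of trusting that number.

servo_tool:
  moves:
    - [0,[0.001,0.001,0.008],0]
    - [0,[0.001,0.001,0.008],0]
    - [0,[0,0,0.008],0]
    - [0,[0,0,0.008],0]
    - [0,[0,0,0.006],0]
    - [0,[0,0,0.003],0]
    - [0,[0,0,0],0]
    - [0,[0,0,0],0]

```text
time: 3.53
tool_pos: [0.4552, 0.1904, 0.0417]
tcp_rot: [-2.738, -1.52, -0.001]
wrist_force: [-0.3, 0.2, 1.2]
width: 0.998
```

```bash
python3 go.py 0.4525 0.19 0.018 -32; python3 - <<'E'
from h import *
d=shot("c");s=d["scene"];crop(s,300,390,165,235,"f1",8)
P=cloud(s);st=bot.read_state()["tool_pos"]
a=np.radians(-31.9);ax=np.array([np.cos(a),np.sin(a)]);r=P[...,:2]-st[:2];sx=r@ax;l=r@[-ax[1],ax[0]]
for nm,m in(("front",(sx>.035)&(sx<.06)),("rear",(sx<-.035)&(sx>-.06))):
    m=m&(abs(l)<.025)&(P[...,2]>st[2]+.012)&(P[...,2]<.13);z=np.sort(P[...,2][m]);print(nm,m.sum(),z[:10].round(4),l[m].min(),l[m].max(),np.percentile(l[m],[10,50,90]),np.percentile(sx[m],[5,50,95]))
E
```

```text
t 3.53 p [0.4552 0.1904 0.0417] yaw -31.94 tilt [-0.0042  0.0087 -1.    ] F [-0.29  0.15  1.24] M [-0.017  0.012 -0.029] w 0.9979 q6 0.89
shift [-0.0019 -0.0018  0.0237] turn 0.0011
front 151 [0.0682 0.0685 0.0713 0.0718 0.0721 0.0728 0.073  0.0751 0.0755 0.0758] -0.010868609737021015 0.01636014525749632 [-0.0043916   0.00783564  0.01180432] [0.03992992 0.04986886 0.05747887]
rear 149 [0.0688 0.0699 0.0711 0.0716 0.0716 0.0721 0.0724 0.0728 0.0736 0.0746] -0.012725340368274577 0.013045811258349456 [-0.00751412  0.00524625  0.01135564] [-0.05640293 -0.04358183 -0.0405443 ]
```

View pics/f1.png

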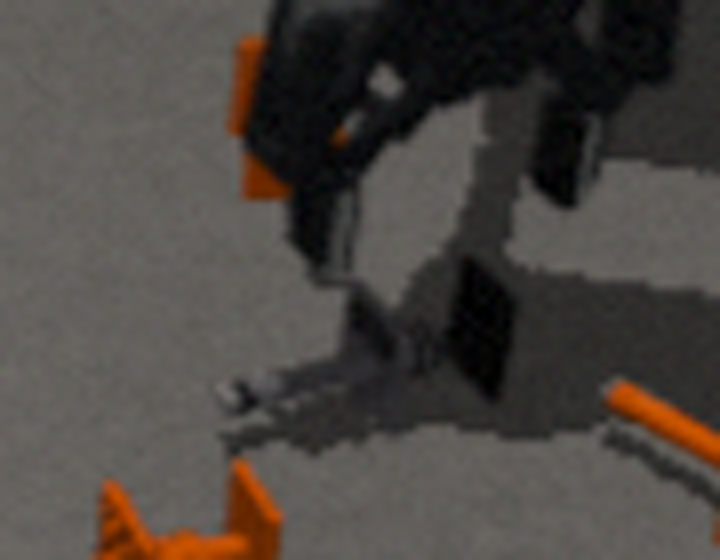

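servo_tool:
  moves:
    - [0,[-0.001,-0.001,0.007],0]
    - [0,[0,-0.001,0.007],0]
    - [0,[0,0,0.006],0]
    - [0,[0,0,0.004],0]
    - [0,[0,0,0.002],0]
    - [0,[0,0,0],0]
    - [0,[0,0,0],0]
    - [0,[0,0,0],0]

```text
time: 4.3
tool_pos: [0.4534, 0.1913, 0.014]
tcp_rot: [-2.739, -1.52, -0.004]
wrist_force: [0.9, -1.2, 0.4]
width: 1.004
```

```bash
python3 go.py 0.4525 0.19 0.013 -32; python3 - <<'E'
from h import *
d=shot("c");s=d["scene"];crop(s,300,390,165,235,"f2",8)
E
```

```text
t 4.3 p [0.4534 0.1913 0.014 ] yaw -31.93 tilt [-0.0022  0.0094 -1.    ] F [ 0.89 -1.19  0.37] M [-0.002  0.02  -0.005] w 1.0044 q6 0.89
shift [-0.0016 -0.0001  0.0009] turn 0.0012
```

View pics/f2.png

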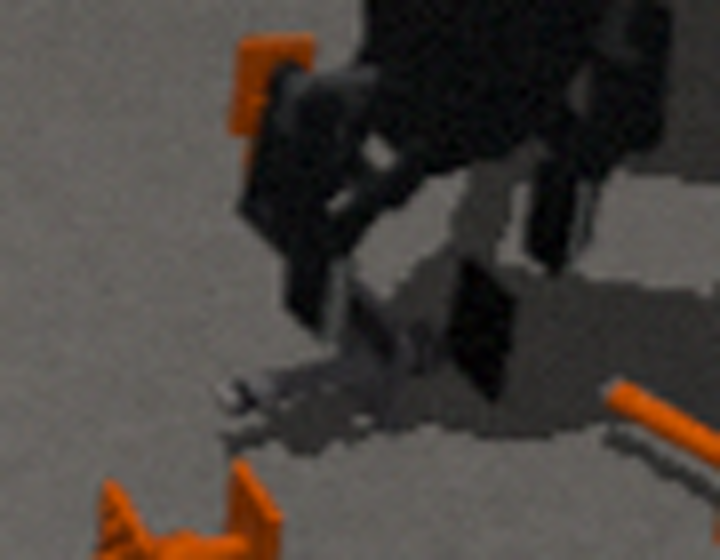

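servo_tool:
  moves:
    - [100,[0,0,0],0]
    - [100,[0,0,0],0]
    - [100,[0,0,0],0]
    - [100,[0,0,0],0]
    - [100,[0,0,0],0]
    - [100,[0,0,0],0]
    - [100,[0,0,0],0]
    - [100,[0,0,0],0]

```text
time: 5.07
tool_pos: [0.4547, 0.1917, 0.0154]
tcp_rot: [-2.739, -1.52, -0.009]
wrist_force: [-0.1, -0.4, -0.3]
width: 0.612
```

```bash
python3 go.py 0.4525 0.19 0.013 -32; python3 - <<'E'
from h import *
d=shot("c2");s=d["scene"];crop(s,300,390,165,235,"f3",8)
P=cloud(s);st=bot.read_state()["tool_pos"]
a=np.radians(-31.9);ax=np.array([np.cos(a),np.sin(a)]);r=P[...,:2]-st[:2];sx=r@ax;l=r@[-ax[1],ax[0]]
for nm,m in(("front",(sx>.02)&(sx<.05)),("rear",(sx<-.026)&(sx>-.05))):
    m=m&(abs(l)<.025)&(P[...,2]>.02)&(P[...,2]<.13);z=np.sort(P[...,2][m]);print(nm,m.sum(),z[:30].round(3),np.percentile(sx[m],[5,50,95]))
E
```

```text
t 5.07 p [0.4547 0.1917 0.0154] yaw -31.93 tilt [ 7.000e-04  1.040e-02 -9.999e-01] F [-0.14 -0.38 -0.27] M [ 0.054 -0.044 -0.022] w 0.6117 q6 0.89
shift [-0.0027 -0.001   0.0024] turn 0.0012
front 327 [0.02  0.02  0.02  0.02  0.021 0.021 0.021 0.021 0.021 0.022 0.022 0.022
 0.022 0.022 0.022 0.022 0.023 0.023 0.023 0.023 0.024 0.024 0.024 0.024
 0.024 0.024 0.024 0.025 0.025 0.025] [0.02189215 0.03121623 0.04378945]
rear 158 [0.035 0.037 0.038 0.038 0.039 0.039 0.041 0.041 0.042 0.042 0.044 0.044
 0.044 0.046 0.047 0.047 0.048 0.048 0.048 0.051 0.053 0.053 0.054 0.054
 0.054 0.055 0.056 0.056 0.058 0.058] [-0.04943273 -0.03302237 -0.02626858]
```

View pics/f3.png

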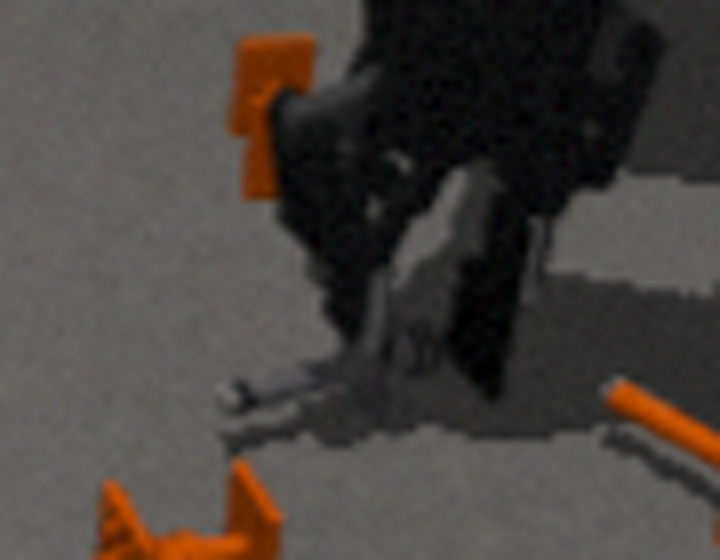

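servo_tool:
  moves:
    - [100,[0,0,0.002],0]
    - [100,[0,0,0.0015],0]
    - [130,[0,0,0],0]
    - [150,[0,0,0],0]
    - [180,[0,0,0],0]
    - [180,[0,0,0],0]
    - [180,[0,0,0],0]
    - [180,[0,0,0],0]

```text
time: 5.83
tool_pos: [0.4566, 0.1922, 0.0129]
tcp_rot: [-2.74, -1.521, -0.014]
wrist_force: [0.5, -0.7, 1.4]
width: 0.388
```

```bash
python3 go.py 0.4525 0.19 0.013 -32; python3 - <<'E'
from h import *
d=shot("c3");s=d["scene"];crop(s,300,390,165,235,"f4",8);crop(d["top"],135,205,185,255,"f5",8)
E
```

```text
t 5.83 p [0.4566 0.1922 0.0129] yaw -31.93 tilt [ 0.0039  0.0113 -0.9999] F [ 0.46 -0.68  1.43] M [-0.064  0.003  0.001] w 0.3876 q6 0.89
shift [-0.0041 -0.0023 -0.0002] turn 0.0013
```

View pics/f4.png

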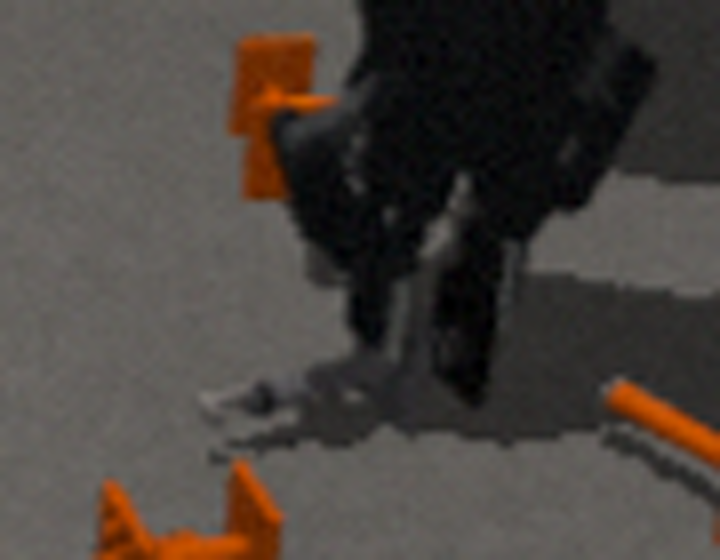

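View pics/f5.png

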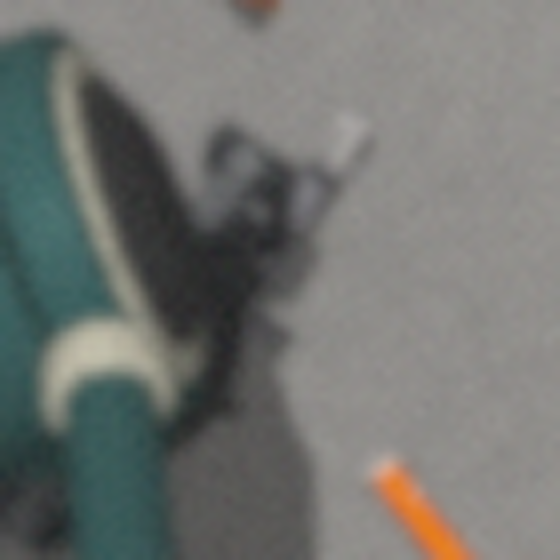

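servo_tool:
  moves:
    - [180,[0,0,-0.004],0]
    - [180,[0,0,-0.008],0]
    - [180,[0,0,-0.01],0]
    - [180,[0,0,-0.01],0]
    - [180,[0,0,-0.01],0]
    - [180,[0,0,-0.01],0]
    - [180,[0,0,-0.006],0]
    - [180,[0,0,0],0]

```text
time: 6.6
tool_pos: [0.4551, 0.1912, 0.0768]
tcp_rot: [-2.739, -1.521, -0.011]
wrist_force: [-0.3, 0.4, -1.1]
width: 0.386
```

```bash
python3 go.py 0.54 -0.188 0.075 8.7 16; python3 - <<'E'
from h import *
d=shot("g");s=d["scene"];crop(s,290,390,145,235,"g1",8)
E
```

```text
t 6.6 p [0.4551 0.1912 0.0768] yaw -31.93 tilt [ 0.0021  0.0108 -0.9999] F [-0.31  0.39 -1.07] M [ 0.009 -0.064  0.046] w 0.3859 q6 0.89
shift [-0.2769  0.2726 -0.0022] turn -0.7091
[-0.0173  0.017  -0.0001] -0.0443
[-0.018   0.0163 -0.0001] -0.0443
[-0.0187  0.0154 -0.0001] -0.0443
[-0.0194  0.0146 -0.0001] -0.0443
[-0.02    0.0137 -0.0001] -0.0443
[-0.0206  0.0128 -0.0001] -0.0443
[-0.0212  0.0119 -0.0001] -0.0443
[-0.0217  0.0109 -0.0001] -0.0443
[-0.0221  0.01   -0.0001] -0.0443
[-0.0226  0.009  -0.0001] -0.0443
[-0.0229  0.008  -0.0001] -0.0443
[-0.0233  0.0069 -0.0001] -0.0443
[-0.0236  0.0059 -0.0001] -0.0443
[-0.0238  0.0049 -0.0001] -0.0443
[-0.024   0.0038 -0.0001] -0.0443
[-0.0241  0.0027 -0.0001] -0.0443
```

View pics/g1.png

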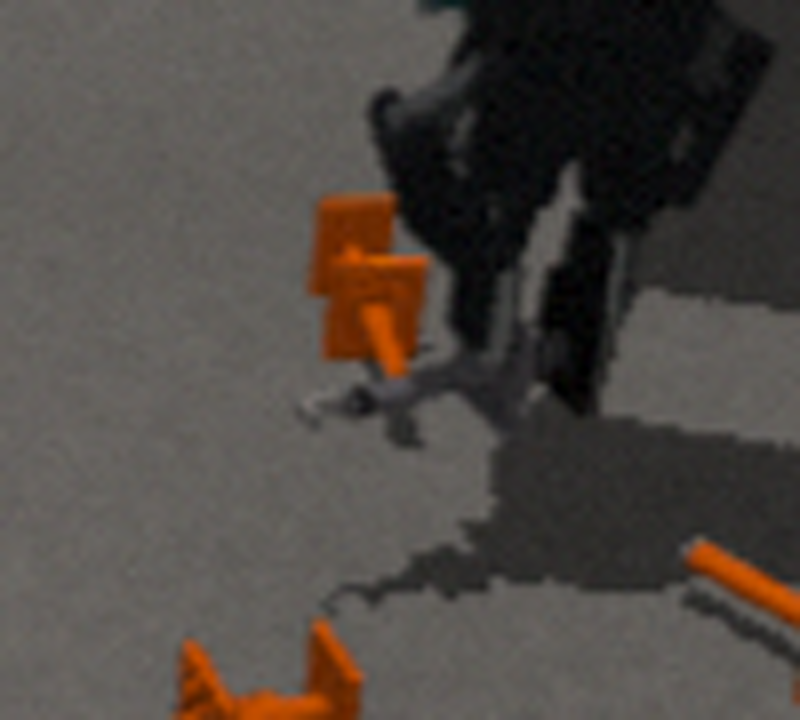

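servo_tool:
  moves:
    - [180,[-0.017,0.017,0],-0.044]
    - [180,[-0.018,0.016,0],-0.044]
    - [180,[-0.019,0.015,0],-0.044]
    - [180,[-0.019,0.015,0],-0.044]
    - [180,[-0.02,0.014,0],-0.044]
    - [180,[-0.021,0.013,0],-0.044]
    - [180,[-0.021,0.012,0],-0.044]
    - [180,[-0.022,0.011,0],-0.044]

```text
time: 7.37
tool_pos: [0.4953, -0.0016, 0.0687]
tcp_rot: [-2.402, -2.003, -0.003]
wrist_force: [0.3, 0.6, -0.4]
width: 0.388
```

```bash
python3 go.py 0.54 -0.188 0.075 8.7 8
```

```text
t 7.37 p [ 0.4953 -0.0016  0.0687] yaw -10.33 tilt [-0.0074  0.0117 -0.9999] F [ 0.32  0.59 -0.4 ] M [-0.02  -0.003  0.013] w 0.3875 q6 0.11
shift [-0.1753  0.0773 -0.0088] turn -0.3322
[-0.0219  0.0097 -0.0011] -0.0415
[-0.0223  0.0087 -0.0011] -0.0415
[-0.0226  0.0078 -0.0011] -0.0415
[-0.0229  0.0069 -0.0011] -0.0415
[-0.0232  0.0059 -0.0011] -0.0415
[-0.0234  0.0049 -0.0011] -0.0415
[-0.0236  0.004  -0.0011] -0.0415
[-0.0238  0.003  -0.0011] -0.0415
```

servo_tool:
  moves:
    - [180,[-0.024,0.01,-0.002],-0.046]
    - [180,[-0.025,0.009,-0.002],-0.046]
    - [180,[-0.025,0.008,-0.002],-0.046]
    - [180,[-0.026,0.008,-0.002],-0.046]
    - [180,[-0.026,0.007,-0.002],-0.046]
    - [180,[-0.026,0.006,-0.002],-0.046]
    - [180,[-0.023,0.004,-0.001],-0.046]
    - [180,[0,0,0],0]

```text
time: 8.03
tool_pos: [0.5375, -0.1913, 0.0723]
tcp_rot: [-2.026, -2.372, 0.003]
wrist_force: [1.3, 0.0, 0.3]
width: 0.386
```

```bash
python3 go.py 0.54 -0.188 0.03 8.7 8;  python3 - <<'E'
from h import *
d=shot("i");s=d["scene"];crop(s,185,305,140,230,"i1",6);crop(d["top"],220,340,130,230,"i2",6)
E
```

```text
t 8.03 p [ 0.5375 -0.1913  0.0723] yaw 8.99 tilt [-0.0179  0.0129 -0.9998] F [1.28 0.01 0.27] M [ 0.012  0.036 -0.02 ] w 0.3857 q6 -0.55
shift [0.0022 0.0036 0.0422] turn 0.005
[0.0003 0.0005 0.0053] 0.0006
[0.0003 0.0005 0.0053] 0.0006
[0.0003 0.0005 0.0053] 0.0006
[0.0003 0.0005 0.0053] 0.0006
[0.0003 0.0005 0.0053] 0.0006
[0.0003 0.0005 0.0053] 0.0006
[0.0003 0.0005 0.0053] 0.0006
[0.0003 0.0005 0.0053] 0.0006
```

View pics/i1.png

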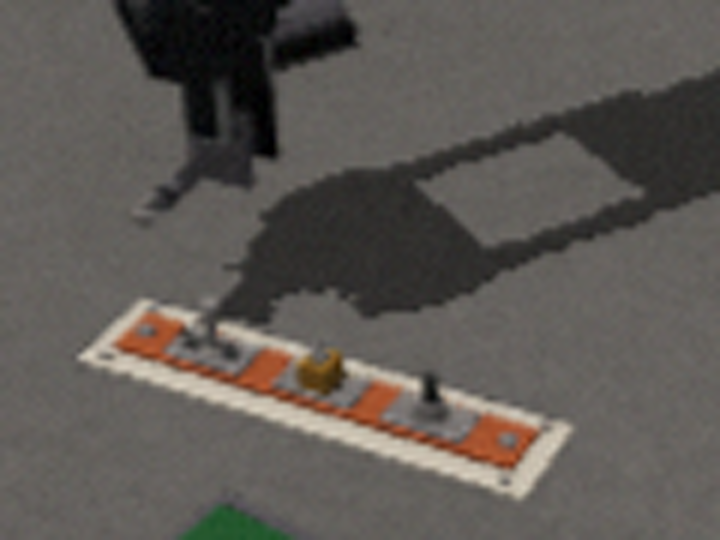

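View pics/i2.png

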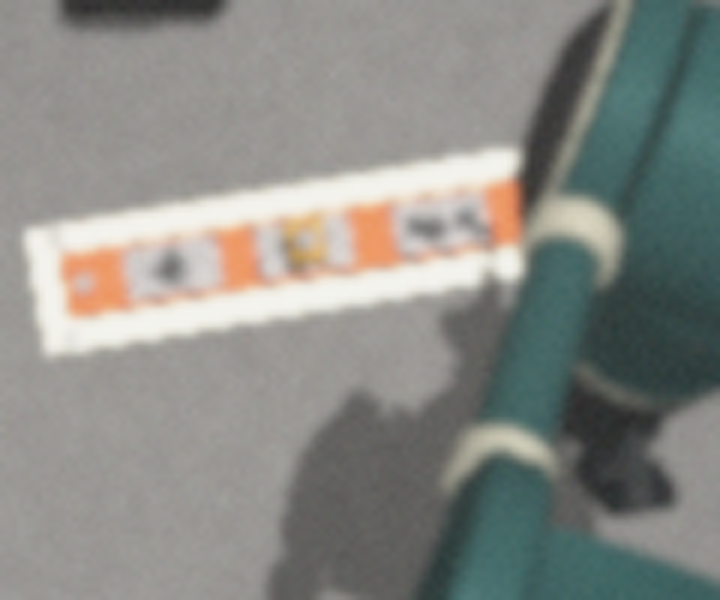

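servo_tool:
  moves:
    - [180,[0.001,0.001,0.006],0.003]
    - [180,[0.001,0.001,0.008],0.002]
    - [180,[0,0.001,0.01],0]
    - [180,[0,0.001,0.01],0]
    - [180,[0,0,0.01],0]
    - [180,[0,0,0.007],0]
    - [180,[0,0,0.002],0]
    - [180,[0,0,0],0]

```text
time: 8.8
tool_pos: [0.5358, -0.178, 0.0127]
tcp_rot: [-2.024, -2.362, 0.005]
wrist_force: [-1.2, -0.1, 3.7]
width: 0.388
```

```bash
python3 go.py 0.54 -0.188 0.014 8.7;  python3 - <<'E'
from h import *
d=shot("j");s=d["scene"];crop(s,185,285,140,220,"j1",8);crop(d["top"],270,340,130,190,"j2",8)
E
```

```text
t 8.8 p [ 0.5358 -0.178   0.0127] yaw 8.83 tilt [-0.0262  0.0179 -0.9995] F [-1.16 -0.09  3.66] M [-0.138  0.205  0.   ] w 0.3884 q6 -0.53
shift [-0.0105  0.0025 -0.0015] turn 0.0023
```

View pics/j1.png

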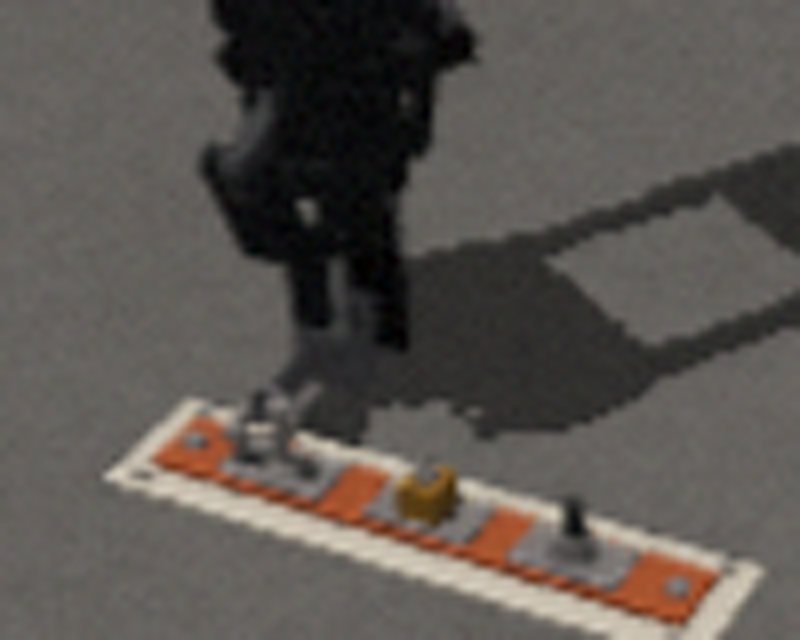

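View pics/j2.png

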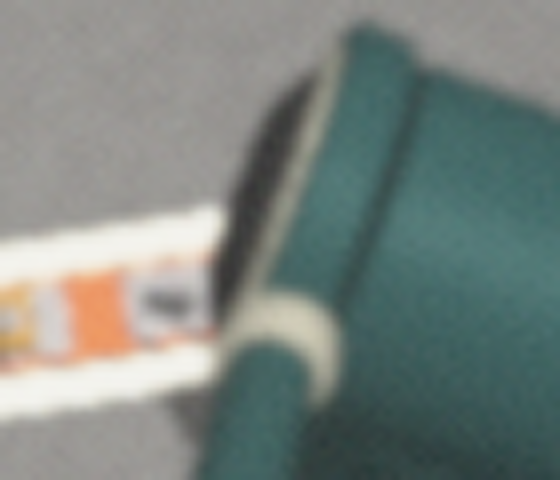

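```bash
cat > ov.py <<'E'
from h import *
import sys
from scipy.spatial.transform import Rotation as Ro
def ov(tag,name,pinshift=0.0,lat=0.0,win=(200,250,170,210),k=15):
    d=load(tag);s=d["scene"];st=bot.read_state();R=Ro.from_rotvec(st["tcp_rot"]).as_matrix();m=1e-3
    # probe frame: x=tool y, z=-tool z, y = z x x
    X=R[:,1];Z=-R[:,2];Y=np.cross(Z,X);Q=np.stack([X,Y,Z],1)
    o=st["tool_pos"].copy();o[2]=.020
    o=o+X*.017+Y*lat
    it=[(p@Q.T+o,e) for p,e in [box(-5*m,0,-18*m,18*m,-20*m,24*m),box(0,52*m,-5*m,5*m,-5*m,5*m),box(65*m,68*m,-5*m,5*m,-3*m,3*m),box(52*m,65*m,-5*m,-2*m,-3*m,3*m)]]
    b=np.radians(8.7)
    it+=place([box(-12*m,12*m,-81*m,-39*m,7*m,9*m),box(-3*m,3*m,-63*m+pinshift,-57*m+pinshift,9*m,34*m),box(-28*m,28*m,-120*m,120*m,0,4*m)],.6016,-.0927,0,b)
    overlay(s,it,*win,name,k); crop(s,*win,name+"r",k)
ov(sys.argv[1],sys.argv[2],float(sys.argv[3]) if len(sys.argv)>3 else 0)
E
python3 ov.py j k1; python3 go.py 0.54 -0.188 0.014 8.7
```

```text
t 8.9 p [ 0.5358 -0.178   0.0128] yaw 8.82 tilt [-0.0258  0.0179 -0.9995] F [-2.33  0.15  4.47] M [-0.089  0.247 -0.012] w 0.386 q6 -0.53
shift [-0.0105  0.0025 -0.0015] turn 0.0021
```

View pics/k1.png

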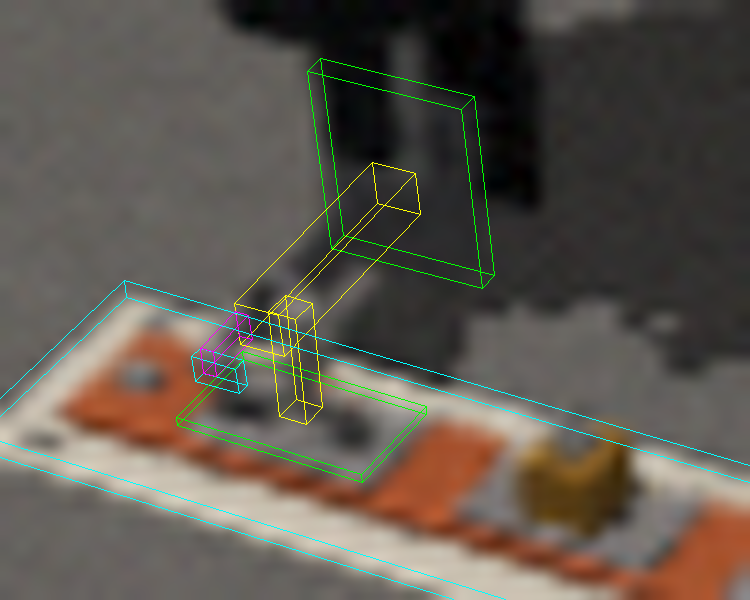

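View pics/k1r.png

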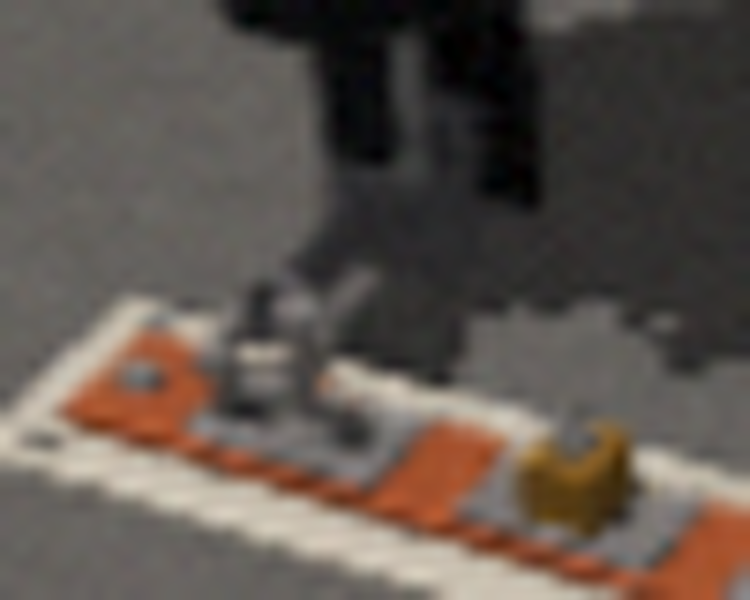

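```bash
python3 - <<'E'
from h import *
A=load("a")["scene"]["pixels"];J=load("j")["scene"]["pixels"]
w=(205,235,178,206)
f=lambda I:cv2.resize(np.ascontiguousarray(I[w[2]:w[3],w[0]:w[1],::-1]),None,fx=13,fy=13,interpolation=cv2.INTER_NEAREST)
g=lambda I:np.clip(f(I).astype(float)*1.6,0,255).astype(np.uint8)
cv2.imwrite("pics/cmp.png",np.hstack([g(A),g(J)]))
D=load("j")["scene"]; P=cloud(D)
print((P[186:204,212:226,2]*1000).round(0).astype(int))
E
```

```text
[[ 0 -1 -1  0  0 -1 -1  1 24 22 22 19 16  3]
 [ 1  0  2  2  0  1  1 25 24 22 20 18  1 -1]
 [ 1 -1  1 -2  1 -1 24 24 22 21 16  1 -1  0]
 [-1  0 -1 -2 -1 25 25 35 36 18 -1 -2  2  0]
 [-1  0  1 23 25 25 36 39 37 -2  0 -1 -1  0]
 [ 1  4 23 23 20 21 35 36 35  0 -1  0 -2  2]
 [ 2 21 22 18 16 17 15 29 27  0  2  1  0  0]
 [21 22 23  5  3  1  3 26 26  0 -2  0  0  2]
 [19 21 19 20 10 11  2 22 24  2  4  2  2 -1]
 [ 7  7 19 18 11  8  9 19 20  7  1  2  6  4]
 [ 5  6 10  9  7  8 10 16 17 10  8 11  7  2]
 [ 9  9  8 10  7 12 10 12 11 11  8  8  7  8]
 [ 8  9  8  9  9  7 10 11 11 11  7  8  9  8]
 [ 7  8  8  9  9  6  8  9  9  9  9 11  7  9]
 [ 6  6  6  7  6  7  9  8 10  9  9 10 10  9]
 [ 4  1  4  6  5  7  8  9  8  8  8  8  7  8]
 [ 0  3  3  2  2  1  3  4  6  7  5 10  8  8]
 [ 3  4  4  1  3  4  3  2  2  3  5  5  7  8]]
```

View pics/cmp.png

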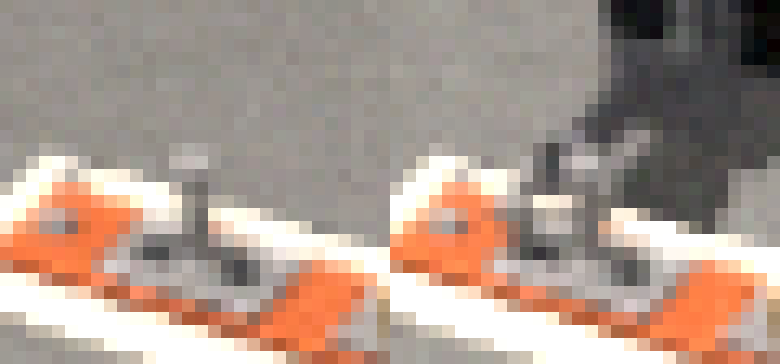

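```bash
python3 - <<'E'
from h import *
D=load("j")["scene"]; P=cloud(D)
b=np.radians(8.8);u=np.array([np.cos(b),np.sin(b)]);e=np.array([-u[1],u[0]]);c=np.array([.6016,-.0927])
for v in range(187,198):
    print(v,[(c_,*(np.round([(P[v,c_,:2]-c)@u*1000,(P[v,c_,:2]-c)@e*1000,P[v,c_,2]*1000],0).astype(int))) for c_ in range(212,223) if P[v,c_,2]>.012])
A=cloud(load("a")["scene"])
for v in range(189,198): print(v,[(c_,*(np.round([(A[v,c_,:2]-c)@u*1000,(A[v,c_,:2]-c)@e*1000,A[v,c_,2]*1000],0).astype(int))) for c_ in range(212,223) if A[v,c_,2]>.012])
E
```

```text
187 [(219, np.int64(-24), np.int64(-75), np.int64(25)), (220, np.int64(-26), np.int64(-73), np.int64(24)), (221, np.int64(-30), np.int64(-73), np.int64(22)), (222, np.int64(-33), np.int64(-71), np.int64(20))]
188 [(218, np.int64(-19), np.int64(-76), np.int64(24)), (219, np.int64(-20), np.int64(-73), np.int64(24)), (220, np.int64(-24), np.int64(-72), np.int64(22)), (221, np.int64(-26), np.int64(-70), np.int64(21)), (222, np.int64(-33), np.int64(-72), np.int64(16))]
189 [(217, np.int64(-12), np.int64(-75), np.int64(25)), (218, np.int64(-14), np.int64(-73), np.int64(25)), (219, np.int64(-3), np.int64(-62), np.int64(35)), (220, np.int64(-3), np.int64(-58), np.int64(36)), (221, np.int64(-26), np.int64(-70), np.int64(18))]
190 [(215, np.int64(-7), np.int64(-79), np.int64(23)), (216, np.int64(-7), np.int64(-75), np.int64(25)), (217, np.int64(-9), np.int64(-73), np.int64(25)), (218, np.int64(4), np.int64(-60), np.int64(36)), (219, np.int64(5), np.int64(-56), np.int64(39)), (220, np.int64(2), np.int64(-54), np.int64(37))]
191 [(214, np.int64(-2), np.int64(-79), np.int64(23)), (215, np.int64(-
[... 1917 characters left out ...]
5), np.int64(-56), np.int64(35)), (220, np.int64(4), np.int64(-53), np.int64(35))]
192 [(219, np.int64(3), np.int64(-58), np.int64(29)), (220, np.int64(4), np.int64(-54), np.int64(32))]
193 [(219, np.int64(4), np.int64(-58), np.int64(27)), (220, np.int64(1), np.int64(-56), np.int64(25))]
194 [(219, np.int64(3), np.int64(-59), np.int64(22)), (220, np.int64(5), np.int64(-54), np.int64(25))]
195 [(219, np.int64(5), np.int64(-58), np.int64(20)), (220, np.int64(4), np.int64(-55), np.int64(21))]
196 [(219, np.int64(5), np.int64(-58), np.int64(16)), (220, np.int64(4), np.int64(-55), np.int64(17))]
197 [(219, np.int64(6), np.int64(-58), np.int64(13)), (220, np.int64(4), np.int64(-56), np.int64(13))]
```

servo_tool:
  moves:
    - [180,[0,0,-0.001],0]
    - [180,[0,0.001,-0.001],0]
    - [180,[0,0.001,0],0]
    - [180,[0,0.001,0],0]
    - [180,[0,0,0],0]
    - [180,[0,0,0],0]
    - [180,[0,0,0],0]
    - [180,[0,0,0],0]

```text
time: 9.57
tool_pos: [0.5384, -0.1766, 0.0129]
tcp_rot: [-2.022, -2.361, 0.005]
wrist_force: [-0.2, 0.3, 0.3]
width: 0.393
```

```bash
cat > loc.py <<'E'
from h import *
from scipy.spatial.transform import Rotation as Ro
b=np.radians(8.8);u=np.array([np.cos(b),np.sin(b)]);e=np.array([-u[1],u[0]]);c=np.array([.6016,-.0927])
s=bot.read_state();R=Ro.from_rotvec(s["tcp_rot"]).as_matrix();r=s["tool_pos"][:2]-c
print("t",round(s["time"],2),"u %.2f e %.2f z %.2f mm"%(r@u*1e3,r@e*1e3,s["tool_pos"][2]*1e3),"yaw",np.degrees(np.arctan2(R[1,1],R[0,1])).round(2),"pitch,roll deg",np.degrees([R[2,1],R[2,0]]).round(2),"F u,e,z",(s["wrist_force"][:2]@u).round(2),(s["wrist_force"][:2]@e).round(2),s["wrist_force"][2].round(2),"M",s["torque"].round(3),"w",round(s["width"],4))
E
python3 loc.py
```

```text
t 9.57 u -75.26 e -73.27 z 12.89 mm yaw 8.84 pitch,roll deg [-1.39  1.31] F u,e,z -0.15 0.35 0.25 M [-0.005  0.095 -0.006] w 0.3925
```

servo_tool:
  moves:
    - [180,[-0.001,0,0],0]
    - [180,[-0.001,0,0],0]
    - [180,[-0.001,0,0],0]
    - [180,[-0.001,0,0],0]
    - [180,[-0.001,0,0],0]
    - [180,[-0.001,0,0],0]
    - [180,[-0.0005,0,0],0]
    - [180,[0,0,0],0]

```text
time: 10.23
tool_pos: [0.5397, -0.1836, 0.0129]
tcp_rot: [-2.023, -2.36, 0.004]
wrist_force: [-0.7, 0.7, -0.6]
width: 0.391
```

```bash
python3 loc.py
```

```text
t 10.23 u -75.03 e -80.32 z 12.89 mm yaw 8.81 pitch,roll deg [-1.35  1.34] F u,e,z -0.53 0.81 -0.57 M [ 0.114 -0.002  0.047] w 0.3913
```

servo_tool:
  moves:
    - [180,[0.0015,0,0],0]
    - [180,[0.0015,0,0],0]
    - [180,[0.0015,0,0],0]
    - [180,[0.0015,0,0],0]
    - [180,[0.0015,0,0],0]
    - [180,[0.0015,0,0],0]
    - [180,[0.0015,0,0],0]
    - [180,[0.001,0,0],0]

```text
time: 10.9
tool_pos: [0.5376, -0.1714, 0.0129]
tcp_rot: [-2.023, -2.361, 0.005]
wrist_force: [0.1, 0.4, -0.7]
width: 0.385
```

```bash
python3 loc.py
```

```text
t 10.9 u -75.26 e -68.02 z 12.86 mm yaw 8.82 pitch,roll deg [-1.37  1.3 ] F u,e,z 0.16 0.36 -0.71 M [-0.062 -0.012 -0.03 ] w 0.3852
```

servo_tool:
  moves:
    - [180,[0.0006,0,0],0]
    - [180,[0.0006,0,0],0]
    - [180,[0.0006,0,0],0]
    - [180,[0.0006,0,0],0]
    - [180,[0.0006,0,0],0]
    - [180,[0.0005,0,0],0]
    - [180,[0,0,0],0]
    - [180,[0,0,0],0]

```text
time: 11.57
tool_pos: [0.5369, -0.1672, 0.0129]
tcp_rot: [-2.023, -2.361, 0.005]
wrist_force: [-0.8, 0.8, -1.4]
width: 0.388
```

```bash
python3 loc.py; cat > look.py <<'E'
import sys
from h import *
d={"scene":bot.read_camera("scene")};tag=sys.argv[1];pickle.dump(d,open(tag+".pkl","wb"));J=d["scene"]["pixels"]
w=(200,240,172,208)
cv2.imwrite(f"pics/{tag}.png",np.clip(cv2.resize(np.ascontiguousarray(J[w[2]:w[3],w[0]:w[1],::-1]),None,fx=16,fy=16,interpolation=cv2.INTER_NEAREST).astype(float)*1.6,0,255).astype(np.uint8))
P=cloud(d["scene"]);b=np.radians(8.8);u=np.array([np.cos(b),np.sin(b)]);e=np.array([-u[1],u[0]]);c=np.array([.6016,-.0927])
for v in range(186,199):
    print(v," ".join("%d:%d,%d,%d"%(k,(P[v,k,:2]-c)@u*1000,(P[v,k,:2]-c)@e*1000,P[v,k,2]*1000) for k in range(211,224) if P[v,k,2]>.0125))
E
python3 look.py m1
```

```text
t 11.57 u -75.32 e -63.75 z 12.89 mm yaw 8.84 pitch,roll deg [-1.38  1.31] F u,e,z -0.64 0.93 -1.39 M [-0.038 -0.009 -0.03 ] w 0.3879
186 
187 223:-25,-62,27
188 222:-23,-64,24 223:-27,-63,22
189 219:-3,-61,35 220:-4,-58,35 221:-19,-65,23 222:-20,-62,23 223:-20,-59,24
190 218:691,429,633 219:3,-57,36 220:3,-53,38 221:-14,-62,23 222:-19,-62,20 223:-23,-61,18
191 218:8,-57,37 219:5,-56,34 220:3,-53,35 221:-10,-59,23 222:-15,-60,20
192 217:-2,-69,22 218:-2,-65,23 219:5,-56,31 220:2,-54,30 221:-7,-58,22
193 216:2,-69,22 217:1,-66,22 218:-3,-66,19 219:5,-56,27 220:2,-55,26 221:-7,-58,18
194 215:8,-68,22 216:691,429,633 217:1,-66,18 219:3,-58,22 220:1,-56,22
195 213:691,429,633 215:7,-69,18 216:9,-65,20 217:9,-61,22 219:4,-57,20 220:2,-56,19
196 215:9,-68,16 216:10,-64,18 217:9,-62,18 218:8,-58,18 219:3,-59,15 220:5,-54,17
197 
198
```

View pics/m1.png

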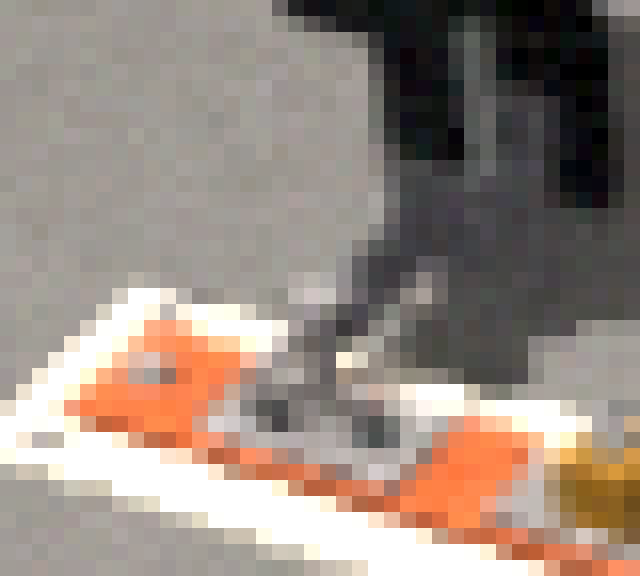

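servo_tool:
  moves:
    - [180,[0.0004,0.0003,0],0]
    - [180,[0.0004,0.0003,0],0]
    - [180,[0.0004,0.0002,0],0]
    - [180,[0.0004,0,0],0]
    - [180,[0.0004,0,0],0]
    - [180,[0,0,0],0]
    - [180,[0,0,0],0]
    - [180,[0,0,0],0]

```text
time: 12.28
tool_pos: [0.5374, -0.165, 0.0129]
tcp_rot: [-2.023, -2.36, 0.005]
wrist_force: [-0.7, -0.6, -1.3]
width: 0.39
```

```bash
python3 loc.py
```

```text
t 12.28 u -74.48 e -61.67 z 12.88 mm yaw 8.83 pitch,roll deg [-1.38  1.31] F u,e,z -0.75 -0.52 -1.28 M [-0.021  0.013 -0.039] w 0.3897
```

servo_tool:
  moves:
    - [180,[0.0003,0,0],0]
    - [180,[0.0003,0,0],0]
    - [180,[0.0003,0,0],0]
    - [180,[0.0003,0,0],0]
    - [180,[0,0,0],0]
    - [180,[0,0,0],0]
    - [180,[0,0,0],0]
    - [180,[0,0,0],0]

```text
time: 12.95
tool_pos: [0.5373, -0.1637, 0.0129]
tcp_rot: [-2.023, -2.361, 0.005]
wrist_force: [-0.2, 0.7, -0.7]
width: 0.391
```

```bash
python3 loc.py
```

```text
t 12.95 u -74.44 e -60.34 z 12.93 mm yaw 8.83 pitch,roll deg [-1.38  1.31] F u,e,z -0.06 0.74 -0.69 M [-0.017  0.038 -0.004] w 0.3909
```

servo_tool:
  moves:
    - [180,[0.0003,0,0],0]
    - [180,[0.0003,0,0],0]
    - [180,[0.0003,0,0],0]
    - [180,[0.0003,0,0],0]
    - [180,[0,0,0],0]
    - [180,[0,0,0],0]
    - [180,[0,0,0],0]
    - [180,[0,0,0],0]

```text
time: 13.62
tool_pos: [0.537, -0.1624, 0.0129]
tcp_rot: [-2.023, -2.361, 0.005]
wrist_force: [-0.2, -0.8, -1.2]
width: 0.39
```

```bash
python3 loc.py; python3 look.py m2
```

```text
t 13.62 u -74.49 e -58.95 z 12.95 mm yaw 8.83 pitch,roll deg [-1.38  1.31] F u,e,z -0.35 -0.76 -1.19 M [-0.016 -0.063  0.008] w 0.3903
186 
187 
188 223:-21,-60,26
189 219:0,-58,38 220:0,-55,38 222:-22,-64,21 223:-20,-59,24
190 218:3,-60,36 219:3,-56,37 220:1,-55,36 221:-14,-62,23 222:-13,-58,25 223:-18,-58,22
191 218:6,-58,35 219:4,-56,34 220:3,-54,34 221:-10,-59,23 222:-11,-57,23 223:-16,-57,20
192 219:4,-57,30 220:0,-56,28 221:-6,-57,23 222:-8,-55,22 223:-12,-54,20
193 218:-1,-65,20 219:4,-57,27 220:3,-54,27 221:-4,-56,21 222:-8,-55,19
194 217:5,-64,22 218:3,-61,21 219:5,-57,24 220:2,-55,22 221:-4,-57,17
195 216:12,-63,23 217:9,-61,21 218:8,-58,22 219:4,-58,19 220:5,-53,22
196 216:10,-64,18 217:10,-61,19 218:10,-57,20 219:9,-54,20 220:1,-57,14
197 218:13,-56,19 219:12,-53,19 220:5,-54,14
198
```

View pics/m2.png

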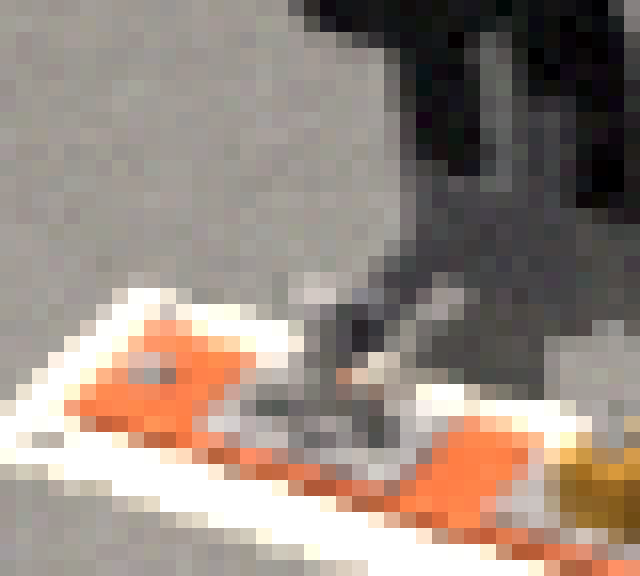

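servo_tool:
  moves:
    - [180,[0.0003,0,0],0]
    - [180,[0.0003,0,0],0]
    - [180,[0.0003,0,0],0]
    - [180,[0,0,0],0]
    - [180,[0,0,0],0]
    - [180,[0,0,0],0]
    - [180,[0,0,0],0]
    - [180,[0,0,0],0]

```text
time: 14.33
tool_pos: [0.5369, -0.1619, 0.0129]
tcp_rot: [-2.023, -2.361, 0.006]
wrist_force: [-0.1, -0.3, -1.8]
width: 0.387
```

```bash
python3 loc.py
```

```text
t 14.33 u -74.51 e -58.44 z 12.91 mm yaw 8.81 pitch,roll deg [-1.37  1.27] F u,e,z -0.19 -0.32 -1.77 M [-0.107  0.039 -0.076] w 0.3872
```

servo_tool:
  moves:
    - [180,[0,0,0],0]
    - [180,[0,0,0],0]
    - [180,[0,0,0],0]
    - [180,[0,0,0],0]
    - [180,[0.0003,0,0],0]
    - [180,[0.0003,0,0],0]
    - [180,[0.0003,0,0],0]
    - [180,[0.0003,0,0],0]

```text
time: 15.0
tool_pos: [0.5369, -0.1615, 0.013]
tcp_rot: [-2.025, -2.361, 0.007]
wrist_force: [0.3, -1.9, -2.6]
width: 0.388
```

```bash
python3 loc.py
```

```text
t 15.0 u -74.46 e -58.10 z 13.00 mm yaw 8.79 pitch,roll deg [-1.36  1.19] F u,e,z 0.0 -1.9 -2.62 M [-0.428  0.038 -0.19 ] w 0.3877
```

Contact felt: the lateral force on the tool is about −2 N, with a matching yaw moment and the advance stalled at e ≈ −58.1 mm. I'll back off slightly, then open slowly while easing down.

servo_tool:
  moves:
    - [180,[-0.0002,0,0],0]
    - [180,[0,0,0],0]
    - [154,[0,0,0],0]
    - [150,[0,0,0.0002],0]
    - [146,[0,0,0.0003],0]
    - [142,[0,0,0.0003],0]
    - [138,[0,0,0.0002],0]
    - [138,[0,0,0],0]

```text
time: 15.67
tool_pos: [0.5372, -0.1612, 0.0125]
tcp_rot: [-2.024, -2.361, 0.006]
wrist_force: [-0.1, -1.6, -1.7]
width: 0.462
```

```bash
python3 loc.py; python3 look.py m3
```

```text
t 15.67 u -74.09 e -57.81 z 12.53 mm yaw 8.81 pitch,roll deg [-1.33  1.23] F u,e,z -0.34 -1.54 -1.68 M [-0.164 -0.011 -0.088] w 0.4623
186 212:691,429,633
187 
188 
189 219:0,-59,37 220:-3,-58,35 223:-21,-60,23
190 218:4,-59,37 219:2,-57,36 220:2,-54,37 222:-18,-62,21 223:-17,-57,23
191 218:6,-58,34 219:4,-56,34 220:2,-54,34 221:-10,-60,23 222:-9,-56,25 223:-14,-56,22
192 219:4,-57,30 220:-1,-57,26 221:-6,-57,23 222:-8,-55,22 223:-12,-54,20
193 219:5,-56,27 220:1,-56,25 221:-2,-55,23 222:-5,-54,21 223:-13,-55,16
194 218:3,-61,21 219:3,-58,22 220:1,-56,22 221:-2,-55,19 222:-8,-56,15
195 217:8,-62,20 218:7,-59,21 219:5,-57,21 220:1,-56,18 221:0,-54,17
196 217:8,-62,17 218:9,-58,19 219:8,-55,19 220:3,-55,16
197 219:8,-55,16
198
```

View pics/m3.png

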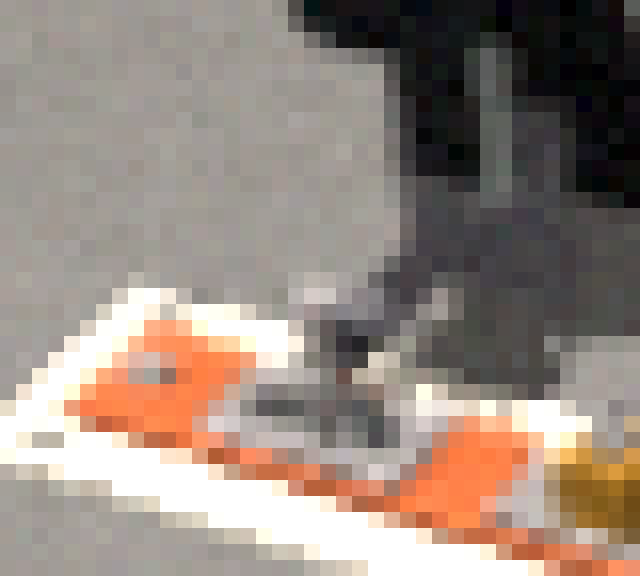

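servo_tool:
  moves:
    - [135,[0,0,0.0002],0]
    - [132,[0,0,0.0002],0]
    - [129,[0,0,0.0002],0]
    - [126,[0,0,0],0]
    - [122,[0,0,0],0]
    - [118,[0,0,0],0]
    - [112,[0,0,0],0]
    - [106,[0,0,0],0]

```text
time: 16.38
tool_pos: [0.5373, -0.1606, 0.0119]
tcp_rot: [-2.024, -2.361, 0.005]
wrist_force: [0.2, 0.8, 0.8]
width: 0.585
```

```bash
python3 loc.py; python3 look.py m4;python3 - <<'E'
from h import *
crop(load("m4")["scene"],200,270,140,210,"m4b",10)
E
```

```text
t 16.38 u -73.92 e -57.25 z 11.92 mm yaw 8.82 pitch,roll deg [-1.32  1.27] F u,e,z 0.32 0.77 0.77 M [ 0.041 -0.005  0.025] w 0.585
186 
187 
188 
189 219:-1,-60,36 220:-2,-57,36 223:-19,-58,25
190 218:4,-59,37 219:3,-57,36 220:0,-55,35 222:-15,-59,24 223:-15,-56,25
191 218:6,-58,35 219:6,-55,36 220:2,-54,34 221:-12,-61,22 222:-12,-57,23 223:-13,-55,22
192 219:4,-57,30 220:4,-53,31 221:-4,-56,25 222:-7,-54,23 223:-11,-54,21
193 219:5,-56,28 220:1,-56,25 221:-4,-56,21 222:-7,-55,20 223:-9,-53,19
194 218:1,-63,19 219:5,-57,24 220:2,-55,23 221:-2,-55,19 222:-7,-55,16
195 217:6,-63,19 218:8,-58,22 219:6,-56,21 220:3,-55,19 221:-1,-55,16
196 217:8,-62,17 218:8,-59,18 219:6,-57,17 220:4,-54,17
197 219:4,-58,12 220:3,-55,12
198
```

View pics/m4.png

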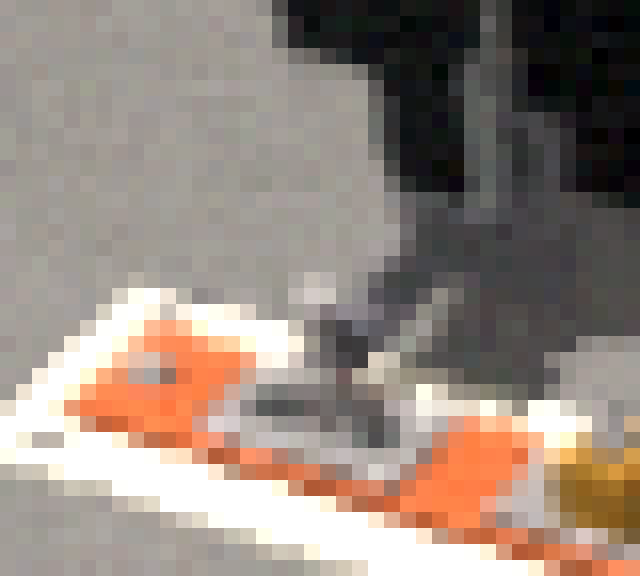

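View pics/m4b.png

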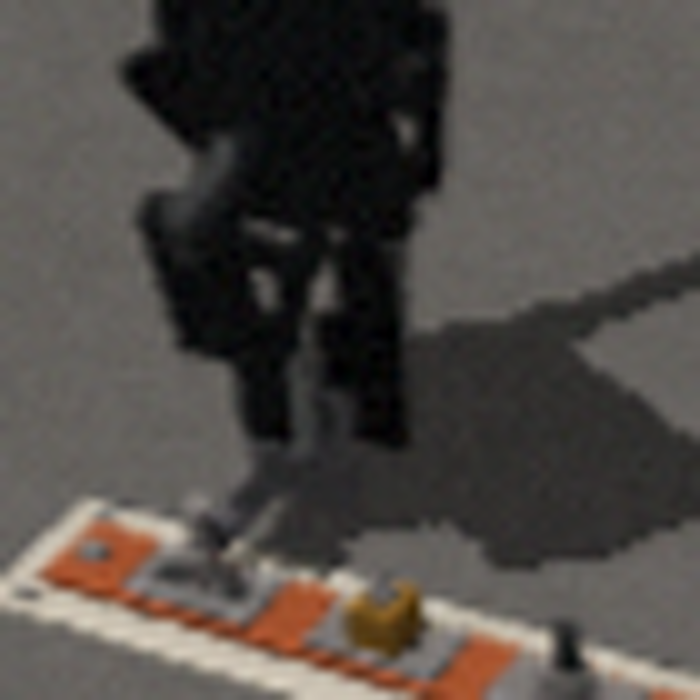

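servo_tool:
  moves:
    - [85,[0,0,0],0]
    - [70,[0,0,0],0]
    - [60,[0,0,0],0]
    - [60,[0,0,0],0]
    - [60,[0,0,-0.002],0]
    - [60,[0,0,-0.005],0]
    - [60,[0,0,-0.008],0]
    - [60,[0,0,-0.01],0]

```text
time: 17.1
tool_pos: [0.5358, -0.1603, 0.0362]
tcp_rot: [-2.02, -2.358, 0.008]
wrist_force: [-0.3, -0.0, 0.2]
width: 0.766
```

```bash
python3 loc.py
```

```text
t 17.1 u -75.38 e -56.73 z 36.23 mm yaw 8.82 pitch,roll deg [-1.58  1.41] F u,e,z -0.27 0.02 0.17 M [ 0.007 -0.036 -0.022] w 0.7662
```

Free and rising. I'll keep lifting, then back away towards the robot (tool −y).

servo_tool:
  moves:
    - [60,[0,0,-0.015],0]
    - [60,[0,0,-0.02],0]
    - [60,[0,0,-0.025],0]
    - [60,[0,0,-0.025],0]
    - [60,[0,0,-0.025],0]
    - [60,[0,-0.01,-0.02],0]
    - [60,[0,-0.015,-0.015],0]
    - [60,[0,-0.02,-0.01],0]

```text
time: 17.77
tool_pos: [0.4984, -0.1704, 0.2083]
tcp_rot: [-2.023, -2.365, 0.003]
wrist_force: [0.1, -0.7, -0.0]
width: 0.763
```

servo_tool:
  moves:
    - [60,[-0.02,-0.02,-0.01],0]
    - [60,[-0.03,-0.02,-0.01],0]
    - [60,[-0.03,-0.01,0],0]
    - [60,[-0.03,0,0],0]
    - [60,[-0.02,0,0],0]
    - [60,[-0.01,0,0],0]
    - [60,[0,0,0],0]
    - [60,[0,0,0],0]

```text
time: 18.43
tool_pos: [0.4695, -0.3236, 0.2454]
tcp_rot: [-2.035, -2.382, -0.002]
wrist_force: [-0.4, -0.1, -1.7]
width: 0.76
```

```bash
python3 loc.py; python3 look.py n1;python3 - <<'E'
from h import *
d=shot("n");crop(d["scene"],195,275,140,210,"n2",9);crop(d["top"],240,330,140,210,"n3",8)
P=cloud(d["scene"]);b=np.radians(8.8);u=np.array([np.cos(b),np.sin(b)]);e=np.array([-u[1],u[0]]);c=np.array([.6016,-.0927])
r=P[...,:2]-c;U=r@u;E=r@e
m=(P[...,2]>.033)&(P[...,2]<.06)&(U<-.04)&(U>-.13)&(E<-.02)&(E>-.1)
for lo,hi in((-.08,-.04),(-.13,-.08)):
    k=m&(U>lo)&(U<hi);print(k.sum(),np.percentile(U[k],[5,50,95]).round(4),np.percentile(E[k],[3,97]).round(4),P[...,2][k].max().round(4))
E
```

```text
t 18.43 u -165.82 e -207.94 z 245.35 mm yaw 8.98 pitch,roll deg [-0.26  0.41] F u,e,z -0.39 -0.06 -1.72 M [ 0.008 -0.03  -0.038] w 0.7604
186 
187 
188 
189 219:0,-59,37 220:-3,-58,35 221:691,429,633 223:-21,-59,23
190 218:7,-57,39 219:5,-55,38 220:3,-53,38 222:-16,-60,22 223:-16,-57,23
191 218:6,-58,35 219:6,-55,36 220:4,-53,35 221:-11,-61,22 222:-15,-60,20 223:-13,-55,22
192 219:4,-56,30 220:2,-54,30 221:-5,-57,23 222:-12,-58,19 223:-11,-54,21
193 219:5,-56,27 220:0,-56,25 221:-6,-58,19 222:-7,-55,19 223:-11,-54,17
194 218:2,-62,20 219:3,-58,22 220:1,-56,22 221:0,-54,21 222:-4,-53,18
195 217:7,-62,20 218:7,-59,21 219:6,-56,21 220:5,-53,22 221:-1,-55,16
196 217:6,-64,15 218:5,-61,15 219:8,-55,20 220:4,-54,17
197 217:7,-63,13 219:6,-57,13
198 
39 [-0.0562 -0.0533 -0.0502] [-0.0726 -0.0407] 0.0454
32 [-0.0929 -0.0898 -0.0869] [-0.0721 -0.0444] 0.0441
```

View pics/n2.png

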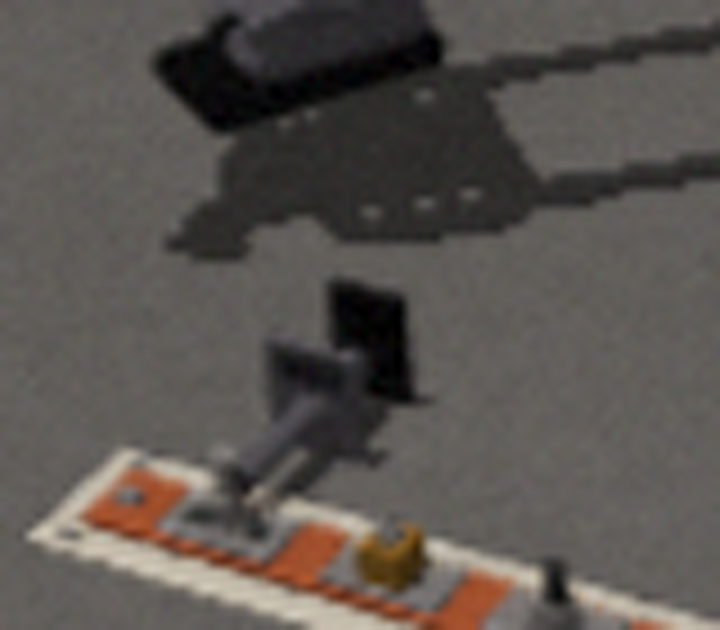

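View pics/n3.png

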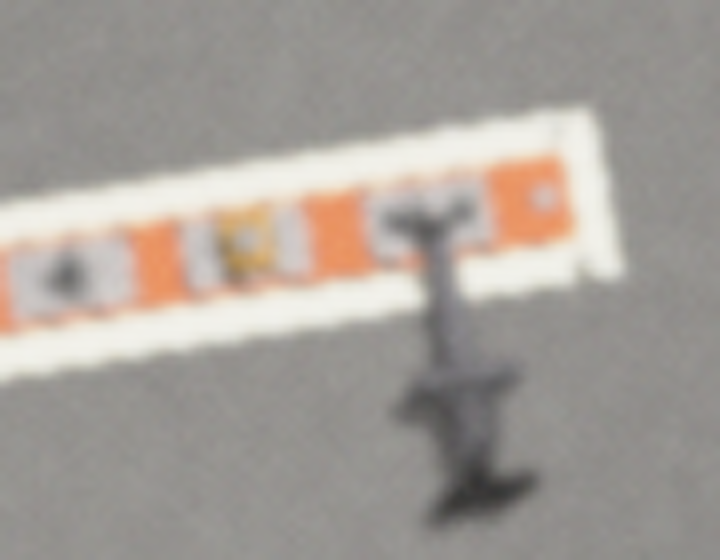

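View pics/n_scene.png

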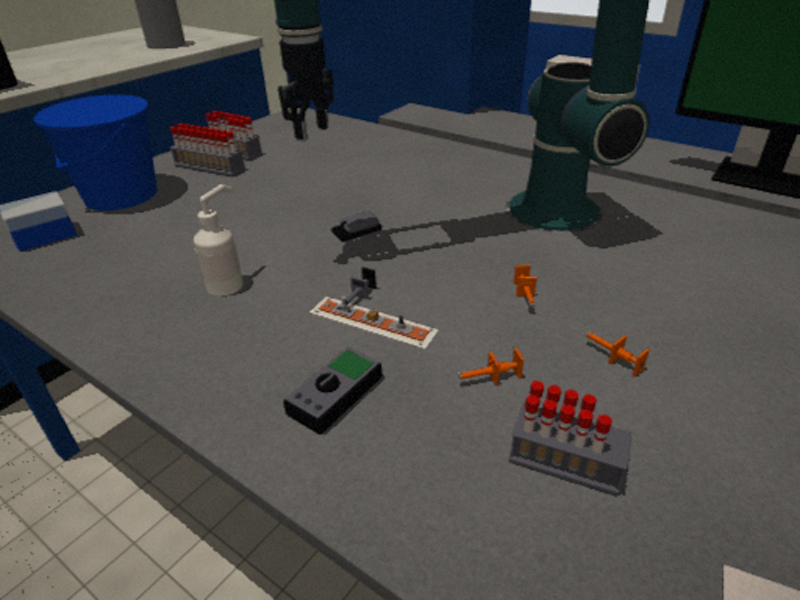

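```bash
python3 -c "
from workcell import bot
print(bot.finish_job())"
```

```text
the job is handed in; nothing more can be done
None
```

The test hook is clipped onto the plain headed pin and lies flat on the bench. The robot is clear of it, and I handed the job in at about 18.6 s.

I squeezed the grey probe to its stop, with the hook out, and carried it to the bar's end terminal. I set it across the bar and slid it along the slot until the shank met the pin at about 2 N. Then I opened the jaws slowly so the spring closed the hook, and withdrew.

**Last checks by camera:**
- **Clip:** the nose sits just behind the pin and the bill just in front of it. Guard and thumb faces measure about 36.5 mm apart, or 41.5 mm over the outer faces. That puts the plunger at about 0.006, as expected when closed on the 6 mm pin.
- **Flat:** both plate tops read 44–45 mm above the bench.
- **Undisturbed:** the pin has not visibly moved, and the orange look-alikes, meter, mouse, bottle and rack look untouched in the last scene view.

**What disagreed:**
- **Fingertip height:** the camera showed the open fingertips about 26 mm behind the reported TCP, not 25 mm ahead as stated. I went by the camera.
- **Camera offset:** the two cameras differed by about 2–3 mm.
- **Tool tilt:** the tool leaned about 1.3° during the approach. The probe settled flat when released.
- **Wrong-way move:** one 7 mm sweep went away from the pin because I had a sign wrong. It touched nothing.

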